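Clamp sample bottles by length

ROBOT

A 6-joint arm with a two-finger parallel gripper is mounted at the origin on the work surface. World frame = base frame: x ahead of the robot, y to its left, z up, the work surface at z = 0. Lengths are in m, angles in degrees, forces in N, time in s.
With the tool pointing down it reaches from about 0.375 to 0.9 m from the base axis. Payload 3.1 kg.
Tool frame: the origin (TCP) lies between the finger pads; the fingertips stand 19 mm ahead of it and the grasp point (between the pads) is the TCP (robot.finger_overhang is the x of the fingertips in the tool frame, in m); x points along the fingers, y is the direction in which the jaws open and shut, and the axes are right-handed (so a half turn about x gives the same grasp; the last joint's range is limited). The gripper opens to 87 mm and grips with 3 to 60 N. Pads are 19 mm wide; open, the fingers measure 117 mm over their backs; the gripper's body (75 mm by 190 mm) begins 51 mm behind the grasp point.
Start: joints at [58.7, 30.224, 82.088, -0, 67.689, -10.227], TCP at [0.225, 0.583, 0.242] pointing down, gripper open.
Joint ranges: [-176.69, 176.69], [-43.24, 126.21], [12.49, 139.97], [-82, 262], [0, 151.66], [-163.58, 163.58]. Speed limits (degrees/s): [159.86, 159.86, 180, 180, 180, 180].

INTERFACE

Orientations are given as a 3x3 rotation matrix whose columns are the frame's x, y, z axes.
In Python, from cell import robot, capture, camera_params, find_in, mark_of gives the robot as it stands.
- The arm moves only by the tool step_arm, never from a script. Its argument "series" is a list of rows, each a list of 3 entries, a list of its own where there are three numbers: the turn, a rotation vector about the tool's x, y, z in degrees, then the shift along the tool's x, y, z in cm, then the closure, from -1 (fully open) to 1 (shut). A call has exactly 5 rows; each row shifts and turns the commanded pose from where the row before left it, along the tool's axes as they then stand; what a row does not reach is not made up. A row lasts 1/12 s, in which the tool goes at most 41.7 mm and 7.16 degrees, less where a joint would pass 70% of its speed; a pose out of reach is approached as far as the arm can. A call with a gripper value outside its range is refused whole. The fingers move at their own pace and stop on an object; "grip_force" is the grip in N (left out, the last holds). Time passes only in rows, so rows that do not move let the fingers close, or fill a call up. It gives the time, the measured TCP pose, the force and the opening at its end, in the units of the state.
- robot.sense(): the state, without advancing time (a new reading comes with each control period).
- capture(name): name is "scene" or "side" or "wrist"; returns the picture (400x640x3 uint8, blue, green, red); there is no depth.
- camera_params(name): a dict with "fx", "fy", "cx", "cy" (pixels), "rvec" (rotation vector, rad) and "tvec" (3), from world to camera coordinates, as OpenCV has them. Camera axes: x right, y down, z forward; pixel columns grow to the right and rows downward; lengths in m; the calibration is good to about 2 mm. The wrist camera is an equidistant fisheye: a pixel r from the principal point sees the ray r / f radians off the axis. A picture is of the moment at which its call begins: read the wrist's pose just before it. camera_params takes no time and is no camera call; for the wrist camera it gives the pose at the moment of the call.
- robot.sign_off(): hands the job in, once; it reports no verdict.
Trained networks look in the newest picture that a camera, given by its name, has taken for a name from the list of things; names that differ only in an ending like _2 or _b are one class to them, and where a whole thing is asked for, a point or a joint stands for the part that bears it (a point fixed in the world has none). Each returns a list of dicts, best first, with "conf" (0 to 1); they miss things now and then, are a little off and sometimes report something else, mostly with a low value. They report only what shows in the picture. A call takes as long as a camera call. They do not tell look-alikes from the thing itself.
- find_in(camera, target): "extent" ([left, top, width, height] in pixels, round what is visible of it).
- mark_of(camera, target): "pixel" ([column, row] in pixels: a listed point, or the origin of a listed thing).
The state is a dict: "t": time; "q": joint angles; "joint_vel": joint speeds; "effort": joint torques, N m; "position": TCP position; "orientation": TCP orientation; "ft_force": force on the tool from outside, world axes, zero at the start; "moment": the same for the moment, N m; "opening": finger opening in m.
Only numpy, scipy, OpenCV 4.12 (cv2) and the standard library are available. Lean on these libraries where they do the work, as an engineer would, in place of code of your own. Each camera call takes 0.05 s, during which the arm holds its last target. There are 200 camera calls.

TASK

Sort the three lying sample bottles by length into the clamp racks: each short one into its own place of the rack for short bottles, the long one into either place of the rack for long bottles. Each bottle goes in with its base under the hood of the red sprung plate and its cap end down behind the blue lip, so that the spring holds it lying flat on the rail against the lip. Do not force them, and leave the other things on the bench where they are.

Things in the scene. Friction and masses are not known exactly. Their poses are not given: they have to be found in the camera images.
- bottle_a: Amber square-section sample bottle, 30 x 30 mm, 90 mm long over its round black cap (a short one), lying on a flat side on the bench, 90 g. Origin: centre of its underside as it lies (15 mm below its axis, mid-length); x from base to cap, z up. Square part x = -45 to +21 mm; cap 26 mm diameter, 18 mm long, ends at +45 mm.
- bottle_a_cap (a point): Centre of the cap's end face of that bottle; axes as the bottle's.
- bottle_b: Amber square-section sample bottle, 30 x 30 mm, 90 mm long over its round black cap (a short one), lying on a flat side on the bench, 90 g. Origin: centre of its underside as it lies (15 mm below its axis, mid-length); x from base to cap, z up. Square part x = -45 to +21 mm; cap 26 mm diameter, 18 mm long, ends at +45 mm.
- bottle_b_cap (a point): Centre of the cap's end face of that bottle; axes as the bottle's.
- bottle_c: Amber square-section sample bottle, 30 x 30 mm, 120 mm long over its round black cap (a long one), lying on a flat side on the bench, 120 g. Origin: centre of its underside as it lies (15 mm below its axis, mid-length); x from base to cap, z up. Square part x = -60 to +36 mm; cap 26 mm diameter, 18 mm long, ends at +60 mm.
- bottle_c_cap (a point): Centre of the cap's end face of that bottle; axes as the bottle's.
- short_rack: Fixed aluminium clamp rack with blue ends, two places side by side (y = -35, +35 mm), for short bottles, 90 mm long. Origin: underside of its 8 mm base plate (150 mm wide, x = -95 to +57 mm); x runs along the places from the red sprung plates to the blue lips. A blue spring housing behind each plate (x below -73 mm) is 63 mm high.
- short_rack_place1 (a point): Middle of the underside of a clamped 90 mm bottle: on top of this place's rail (16 mm wide, 35 mm above the bench); x from plate to lip, z up. Blue lip: inner face at x = +45 mm, 12 mm above the rail. Two cheeks 38 mm apart guide the base (x = -37 to -25 mm, 12 mm above the rail).
- short_rack_plate1_face (a point): Face of this place's red sprung plate (32 mm wide), at rail height; at rest at x = -38 mm from the place's middle. It can be pushed 18 mm to -x (4 N to start, 13 N at the stop). Its hood sticks out 12 mm to +x, underside 41 mm, top 46 mm above the rail: the base must go in under it with the cap end raised by some 10 to 15 degrees.
- short_rack_place2 (a point): Middle of the underside of a clamped 90 mm bottle: on top of this place's rail (16 mm wide, 35 mm above the bench); x from plate to lip, z up. Blue lip: inner face at x = +45 mm, 12 mm above the rail. Two cheeks 38 mm apart guide the base (x = -37 to -25 mm, 12 mm above the rail).
- short_rack_plate2_face (a point): Face of this place's red sprung plate (32 mm wide), at rail height; at rest at x = -38 mm from the place's middle. It can be pushed 18 mm to -x (4 N to start, 13 N at the stop). Its hood sticks out 12 mm to +x, underside 41 mm, top 46 mm above the rail: the base must go in under it with the cap end raised by some 10 to 15 degrees.
- long_rack: Fixed aluminium clamp rack with blue ends, two places side by side (y = -35, +35 mm), for long bottles, 120 mm long. Origin: underside of its 8 mm base plate (150 mm wide, x = -110 to +72 mm); x runs along the places from the red sprung plates to the blue lips. A blue spring housing behind each plate (x below -88 mm) is 63 mm high.
- long_rack_place1 (a point): Middle of the underside of a clamped 120 mm bottle: on top of this place's rail (16 mm wide, 35 mm above the bench); x from plate to lip, z up. Blue lip: inner face at x = +60 mm, 12 mm above the rail. Two cheeks 38 mm apart guide the base (x = -52 to -40 mm, 12 mm above the rail).
- long_rack_plate1_face (a point): Face of this place's red sprung plate (32 mm wide), at rail height; at rest at x = -53 mm from the place's middle. It can be pushed 18 mm to -x (4 N to start, 13 N at the stop). Its hood sticks out 12 mm to +x, underside 41 mm, top 46 mm above the rail: the base must go in under it with the cap end raised by some 10 to 15 degrees.
- long_rack_place2 (a point): Middle of the underside of a clamped 120 mm bottle: on top of this place's rail (16 mm wide, 35 mm above the bench); x from plate to lip, z up. Blue lip: inner face at x = +60 mm, 12 mm above the rail. Two cheeks 38 mm apart guide the base (x = -52 to -40 mm, 12 mm above the rail).
- long_rack_plate2_face (a point): Face of this place's red sprung plate (32 mm wide), at rail height; at rest at x = -53 mm from the place's middle. It can be pushed 18 mm to -x (4 N to start, 13 N at the stop). Its hood sticks out 12 mm to +x, underside 41 mm, top 46 mm above the rail: the base must go in under it with the cap end raised by some 10 to 15 degrees.
- reagent_bottle: Tall clear round glass bottle with green cap, 72 mm diameter, 150 mm tall; a bystander, to be left alone. Origin: on its underside.
- dropper_bottle: Small round amber jar with black cap, 40 mm diameter, 75 mm tall; a bystander, to be left alone. Origin: on its underside.
- beaker: Clear round beaker, 70 mm diameter, 85 mm tall; a bystander, to be left alone. Origin: on its underside.
- vial_block: White foam block 85 x 85 x 40 mm with four open glass vials standing in it, 70 mm tall in all; a bystander, to be left alone. Origin: on its underside.
- stock_jar: Round jar with white cap, 56 mm diameter, 60 mm tall; a bystander, to be left alone. Origin: on its underside.
- spatula: Spatula 170 mm long, lying flat; a bystander, to be left alone. Origin: its underside, about midway; x along it.
- pencil_cup: Clear cup of pencils, 68 mm diameter, 155 mm tall in all; a bystander, to be left alone. Origin: on its underside.
Mind the look-alikes: they are no part of the job. Leave any pink or turquoise look-alike of the bottle_b alone.

How it is judged:
By the outcome, as a careful person would: the job done as asked, in the order asked, and still so for the second after the job is handed in, with the robot touching nothing.
It also fails if it takes over 72 s, if anything falls off the work surface, if the arm or the gripper's body presses on something with over 40 N, if the wrist force passes 120 N, or if a joint passes its speed limit or range.

## Working session

There is one attempt and no reset: what is moved stays moved. The work goes in short steps, Python scripts to look and compute and a tool call to move; the robot and the scene stay as the last step left them, time stands still between calls to the robot, and variables do not carry over. Pictures are saved under pics/ and viewed, about 8 in all and at most 12, crops included, and the job is handed in when it is done.

Besides the shell and the picture viewer there is one more tool, called after "Emit:" by a JSON object that holds its "method" and its "body". step_arm: Moves the arm, as the interface text tells. Its arguments: {"type":"object","properties":{"series":{"type":"array"},"grip_force":{"type":"number"}},"required":["series"]}

```bash
mkdir -p pics; ls
python3 - <<'E'
from cell import robot, capture, camera_params, find_in, mark_of
import cv2,numpy as np
s=robot.sense();print(s['t'],s['position'],s['orientation'])
for c in ['scene','side','wrist']:
    im=capture(c);cv2.imwrite(f'pics/{c}0.png',im);p=camera_params(c)
    R=cv2.Rodrigues(np.array(p['rvec']))[0];print(c,p['fx'],p['cx'],p['cy'],'pos',-R.T@np.array(p['tvec']).ravel(),'fwd',R[2])
    for t in ['bottle_a','bottle_c','short_rack_place1','long_rack_place1','short_rack','long_rack']:
        try: print(t,[(np.round(d['pixel']).tolist(),round(d['conf'],2)) for d in mark_of(c,t)])
        except Exception as e: print(t,e)
E
```

```text
pics
0.0 [0.22433905 0.58259846 0.24055561] [[-1.13824076e-03  3.59572523e-01  9.33116448e-01]
 [-1.89270507e-03  9.33114606e-01 -3.59574122e-01]
 [-9.99997561e-01 -2.17539615e-03 -3.81544344e-04]]
scene 504.1979147324205 322.7752170320308 204.48666274786464 pos [ 1.26023529 -0.70272152  1.10701197] fwd [-0.46802983  0.50025416 -0.72848738]
bottle_a [([270.0, 266.0], 0.94), ([319.0, 255.0], 0.87), ([275.0, 228.0], 0.8), ([262.0, 306.0], 0.69), ([223.0, 265.0], 0.55), ([228.0, 273.0], 0.41)]
bottle_c [([270.0, 266.0], 0.94), ([319.0, 255.0], 0.87), ([275.0, 228.0], 0.8), ([262.0, 306.0], 0.69), ([223.0, 265.0], 0.55), ([228.0, 273.0], 0.41)]
short_rack_place1 [([327.0, 203.0], 0.9), ([344.0, 191.0], 0.59)]
long_rack_place1 [([389.0, 165.0], 0.79), ([234.0, 274.0], 0.67), ([370.0, 174.0], 0.59)]
short_rack [([361.0, 169.0], 0.51), ([204.0, 223.0], 0.34)]
long_rack [([380.0, 177.0], 0.66)]
side 463.39570318657354 325.19648695725806 195.5178672836047 pos [ 0.02273888 -0.99569461  1.02185916] fwd [ 0.371304    0.66500098 -0.64800234]
bottle_a [([366.0, 217.0], 0.84), ([407.0, 258.0], 0.76
[... 177 characters left out ...]
4), ([407.0, 258.0], 0.76), ([324.0, 236.0], 0.72), ([366.0, 248.0], 0.67), ([356.0, 278.0], 0.66), ([287.0, 151.0], 0.54), ([301.0, 183.0], 0.39), ([379.0, 239.0], 0.33)]
short_rack_place1 [([318.0, 191.0], 0.79), ([307.0, 184.0], 0.79), ([289.0, 169.0], 0.63)]
long_rack_place1 [([298.0, 162.0], 0.6), ([288.0, 152.0], 0.56)]
short_rack [([314.0, 195.0], 0.95), ([344.0, 160.0], 0.17)]
long_rack [([294.0, 166.0], 0.92)]
wrist 309.70691628693146 323.06488450843216 198.01447445591407 pos [0.15130469 0.61195949 0.38421325] fwd [ 0.26860702 -0.10490398 -0.95752046]
bottle_a [([68.0, 384.0], 0.71)]
bottle_c [([68.0, 384.0], 0.71)]
short_rack_place1 []
long_rack_place1 []
short_rack []
long_rack []
```

Run:
```python
import cv2,numpy as np
a=cv2.imread('pics/scene0.png')[120:340,160:460];b=cv2.imread('pics/side0.png')[120:320,240:490]
a=cv2.resize(a,None,fx=2.6,fy=2.6,interpolation=cv2.INTER_CUBIC);cv2.imwrite('pics/s1.png',a)
b=cv2.resize(b,None,fx=3,fy=3,interpolation=cv2.INTER_CUBIC);cv2.imwrite('pics/d1.png',b)
```

```text
(no output)
```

View pics/s1.png

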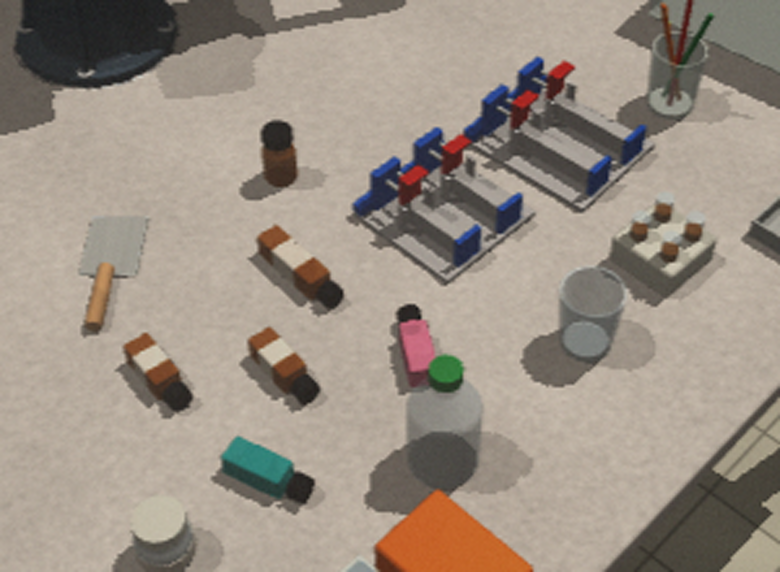

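View pics/d1.png

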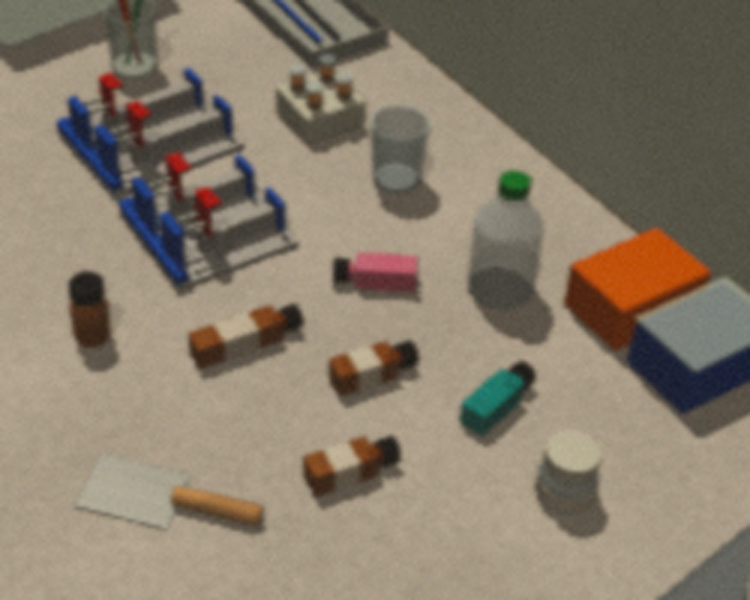

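Shown in both views (scene full-frame pixels): the candidates are amber long (275,222), amber short (221,263) and amber short (270,260). The look-alikes are teal (263,301) and pink (320,255), and the amber round dropper jar is at (267,178). The short rack is the nearer one at (331,199), and the long rack is at (379,172). I choose the three amber bottles.

```bash
cat > h.py <<'E'
from cell import robot, capture, camera_params, find_in, mark_of
import cv2, numpy as np
from scipy.spatial.transform import Rotation as Ro
def ray(c,px,p=None):
    p=p or camera_params(c);R=cv2.Rodrigues(np.array(p['rvec'],float))[0];o=-R.T@np.array(p['tvec'],float).ravel()
    x=(px[0]-p['cx'])/p['fx'];y=(px[1]-p['cy'])/p['fy']
    if c=='wrist':
        r=np.hypot(x,y);k=np.sin(r)/max(r,1e-9);d=np.array([x*k,y*k,np.cos(r)])
    else: d=np.array([x,y,1.])
    return o,R.T@d
def onz(c,px,z,p=None):
    o,d=ray(c,px,p);return o+d*(z-o[2])/d[2]
def proj(c,X,p=None):
    p=p or camera_params(c);R=cv2.Rodrigues(np.array(p['rvec'],float))[0];v=R@np.asarray(X)+np.array(p['tvec'],float).ravel()
    if c=='wrist':
        h=np.hypot(v[0],v[1]);r=np.arctan2(h,v[2]);u=v[:2]/max(h,1e-9)*r
    else:u=v[:2]/v[2]
    return np.array([p['fx']*u[0]+p['cx'],p['fy']*u[1]+p['cy']])
def show(c,names,m=.3):
    """names: {target: z}"""
    for t,z in names.items():
        print(c,t,[(np.round(d['pixel']).astype(int).tolist(),np.round(onz(c,d['pixel'],z)[:2]*1000).astype(int).tolist(),round(d['conf'],2)) for d in mark_of(c,t) if d['conf']>m])
E
python3 - <<'E'
from h import *
for c in ['scene','side']:
    capture(c)
    show(c,{'bottle_a':0,'bottle_a_cap':.015,'short_rack':0,'long_rack':0,'short_rack_place1':.035,'short_rack_plate1_face':.035,'long_rack_place1':.035,'long_rack_plate1_face':.035,'reagent_bottle':0,'dropper_bottle':0,'beaker':0,'vial_block':0,'pencil_cup':0,'stock_jar':0})
E
```

```text
scene bottle_a [([271, 268], [610, -208], 0.9), ([278, 227], [518, -99], 0.78), ([319, 257], [676, -93], 0.7)]
scene bottle_a_cap [([230, 274], [556, -305], 0.78)]
scene short_rack [([335, 205], [577, 82], 0.62)]
scene long_rack [([376, 176], [587, 265], 0.55), ([203, 226], [357, -244], 0.45)]
scene short_rack_place1 [([344, 193], [585, 113], 0.78), ([334, 185], [540, 115], 0.55)]
scene short_rack_plate1_face [([319, 200], [553, 38], 0.66), ([373, 159], [549, 288], 0.44)]
scene long_rack_place1 [([387, 162], [589, 311], 0.75), ([224, 266], [538, -306], 0.7), ([373, 176], [600, 229], 0.62)]
scene long_rack_plate1_face [([360, 167], [543, 231], 0.66)]
scene reagent_bottle [([331, 299], [794, -169], 0.84), ([204, 226], [360, -242], 0.58)]
scene dropper_bottle [([266, 188], [372, -13], 0.62), ([280, 273], [639, -205], 0.57)]
scene beaker [([381, 250], [784, 45], 0.96)]
scene vial_block [([416, 222], [795, 196], 0.88)]
scene pencil_cup [([414, 160], [627, 411], 0.93), ([326, 202], [550, 71], 0.65)]
scene stock_jar [([224, 332], [670, -417], 0.69)]
side bottle_a [([358, 280], [506, -311], 
[... 238 characters left out ...]

side long_rack [([296, 168], [594, 245], 0.72)]
side short_rack_place1 [([308, 181], [576, 115], 0.7), ([320, 192], [582, 39], 0.6)]
side short_rack_plate1_face [([278, 161], [537, 272], 0.67), ([307, 192], [545, 61], 0.54)]
side long_rack_place1 [([288, 152], [592, 305], 0.65), ([297, 161], [596, 236], 0.64)]
side long_rack_plate1_face [([365, 244], [580, -232], 0.69)]
side reagent_bottle [([408, 218], [785, -178], 0.92)]
side dropper_bottle [([269, 231], [371, -9], 0.66)]
side beaker [([372, 182], [786, 34], 0.83)]
side vial_block [([345, 159], [776, 199], 0.86)]
side pencil_cup [([283, 142], [624, 421], 0.82)]
side stock_jar [([432, 283], [678, -423], 0.7), ([276, 160], [552, 326], 0.7)]
```

```bash
cat >> h.py <<'E'
R0=np.array([[0,0,1.],[0,1,0],[-1,0,0]])
def pose(yaw,pitch): return Ro.from_euler('z',yaw,degrees=True).as_matrix()@Ro.from_euler('y',-pitch,degrees=True).as_matrix()@R0
def plan(targets, pad=True):
    """targets: (x,y,z mm, yaw, pitch, closure, rows or 0 for fast); prints rows for step_arm"""
    s=robot.sense();p=np.array(s['position']);R=np.array(s['orientation']);rows=[]
    for x,y,z,yw,pt,cl,n in targets:
        T=np.array([x,y,z])/1e3;RT=pose(yw,pt);rv=Ro.from_matrix(R.T@RT).as_rotvec(degrees=True)
        n=n or max(1,int(np.ceil(max(np.linalg.norm(T-p)/.040,np.linalg.norm(rv)/7.0))))
        p0,Ra=p,R
        for i in range(1,n+1):
            Rg=Ra@Ro.from_rotvec(rv*i/n,degrees=True).as_matrix();pg=p0+(T-p0)*i/n
            r=np.round(Ro.from_matrix(R.T@Rg).as_rotvec(degrees=True),1)+0.
            # shift along axes as they stand before the row's turn
            d=np.round(R.T@(pg-p)*100,2)+0.
            rows.append([r.tolist(),d.tolist(),cl]);p=p+R@d/100;R=R@Ro.from_rotvec(r,degrees=True).as_matrix()
    while len(rows)%5: rows.append([[0,0,0],[0,0,0],rows[-1][2]])
    for i in range(0,len(rows),5): print(str(rows[i:i+5]).replace('0.0,','0,').replace('0.0]','0]'))
E
python3 - <<'E'
from h import *
plan([(505,175,330,0,0,0,0)])
E
```

```text
[[[-1.6, 0, 0], [-0.68, -2.15, 3.14], 0], [[-1.6, 0, 0], [-0.68, -2.25, 3.08], 0], [[-1.7, 0, 0], [-0.68, -2.32, 3.02], 0], [[-1.6, 0, 0], [-0.68, -2.42, 2.94], 0], [[-1.6, 0, 0], [-0.68, -2.49, 2.88], 0]]
[[[-1.6, 0, 0], [-0.68, -2.58, 2.81], 0], [[-1.6, 0, 0], [-0.68, -2.65, 2.73], 0], [[-1.7, 0, 0], [-0.68, -2.73, 2.66], 0], [[-1.6, 0, 0], [-0.68, -2.8, 2.57], 0], [[-1.6, 0, 0], [-0.69, -2.88, 2.5], 0]]
[[[-1.6, 0, 0], [-0.68, -2.94, 2.42], 0], [[-1.7, 0, 0], [-0.68, -3.02, 2.33], 0], [[-1.6, 0, 0], [-0.68, -3.08, 2.24], 0], [[0, 0, 0], [0, 0, 0], 0], [[0, 0, 0], [0, 0, 0], 0]]
```

Emit:
{"method": "step_arm", "body": {"series": [[[-1.6,0,0],[-0.7,-2.2,3.1],0],[[-1.6,0,0],[-0.7,-2.3,3.1],0],[[-1.7,0,0],[-0.7,-2.3,3.0],0],[[-1.6,0,0],[-0.7,-2.4,2.9],0],[[-1.6,0,0],[-0.7,-2.5,2.9],0]], "grip_force": 35}}

```text
t: 2.97
position: [0.3322, 0.4244, 0.2769]
orientation: [[0.0, 0.222, 0.975], [0.0, 0.975, -0.222], [-1.0, 0.0, 0.0]]
ft_force: [0.6, 0.3, 0.1]
opening: 0.0609
```

Emit:
{"method": "step_arm", "body": {"series": [[[-1.6,0,0],[-0.7,-2.6,2.8],0],[[-1.6,0,0],[-0.7,-2.7,2.7],0],[[-1.7,0,0],[-0.7,-2.7,2.7],0],[[-1.6,0,0],[-0.7,-2.8,2.6],0],[[-1.6,0,0],[-0.7,-2.9,2.5],0]]}}

```text
t: 3.38
position: [0.4405, 0.2665, 0.3122]
orientation: [[0.001, 0.084, 0.997], [0.0, 0.997, -0.084], [-1.0, 0.0, 0.001]]
ft_force: [1.2, -0.2, -0.4]
opening: 0.044
```

Emit:
{"method": "step_arm", "body": {"series": [[[-1.6,0,0],[-0.7,-2.9,2.4],0],[[-1.7,0,0],[-0.7,-3.0,2.3],0],[[-1.6,0,0],[-0.7,-3.1,2.2],0],[[0,0,0],[0,0,0],0],[[0,0,0],[0,0,0],0]]}}

```text
t: 3.8
position: [0.5049, 0.1727, 0.3329]
orientation: [[0.001, 0.004, 1.0], [0.0, 1.0, -0.004], [-1.0, 0.0, 0.001]]
ft_force: [-0.6, 0.3, 0.4]
opening: 0.0437
```

Run:
```python
from h import *
s=robot.sense();print(s['t'],s['position'],s['opening'])
im=capture('wrist');cv2.imwrite('pics/w1.png',cv2.resize(im,(800,500)))
show('wrist',{'short_rack':0,'long_rack':0,'short_rack_place1':.035,'short_rack_plate1_face':.035,'long_rack_place1':.035,'long_rack_plate1_face':.035})
```

```text
3.8 [0.50485538 0.17268108 0.33289499] 0.04374801155295367
wrist short_rack []
wrist long_rack [([375, 214], [593, 260], 0.59), ([122, 234], [640, -218], 0.54)]
wrist short_rack_place1 [([281, 208], [571, 112], 0.66), ([239, 207], [570, 47], 0.64)]
wrist short_rack_plate1_face [([237, 186], [537, 46], 0.89), ([162, 165], [502, -79], 0.57)]
wrist long_rack_place1 [([362, 223], [596, 235], 0.75)]
wrist long_rack_plate1_face [([360, 189], [542, 229], 0.62), ([61, 242], [655, -380], 0.34)]
```

View pics/w1.png

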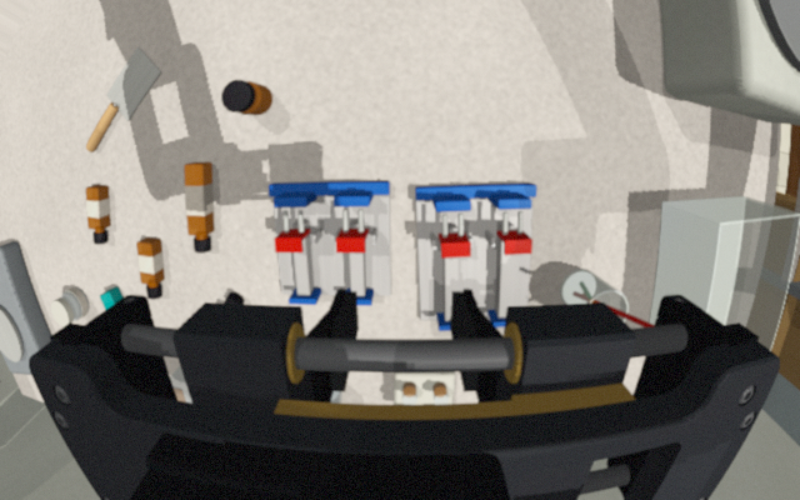

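The wrist view (800 px wide) shows the short rack at (330,240), the long rack at (475,255), the amber long bottle at (200,205), and the shorts at (98,212) and (150,265). I rectify it to bench planes to measure.

```bash
cat >> h.py <<'E'
def bird(c,im,z,x0,x1,y0,y1,res=.001,p=None):
    """top view: row = x from x0, col = y from y0, res m/pixel"""
    p=p or camera_params(c);R=cv2.Rodrigues(np.array(p['rvec'],float))[0]
    X,Y=np.meshgrid(np.arange(x0,x1,res),np.arange(y0,y1,res),indexing='ij')
    v=np.stack([X,Y,np.full_like(X,z)],-1)@R.T+np.array(p['tvec'],float).ravel()
    if c=='wrist':
        h=np.hypot(v[...,0],v[...,1]);k=np.arctan2(h,v[...,2])/np.maximum(h,1e-9)
    else:k=1/v[...,2]
    return cv2.remap(im,(p['fx']*v[...,0]*k+p['cx']).astype(np.float32),(p['fy']*v[...,1]*k+p['cy']).astype(np.float32),cv2.INTER_LINEAR)
def hsv(im,lo,hi): 
    h=cv2.cvtColor(im,cv2.COLOR_BGR2HSV);return cv2.inRange(h,lo,hi)
def red(im): return hsv(im,(0,170,90),(6,255,255))|hsv(im,(174,170,90),(180,255,255))
def blue(im): return hsv(im,(100,130,50),(130,255,255))
def amber(im): return hsv(im,(7,110,50),(20,255,220))
def blobs(m,x0,y0,res,amin):
    m=cv2.morphologyEx(m,cv2.MORPH_CLOSE,np.ones((7,7)));n,_,st,ce=cv2.connectedComponentsWithStats(m)
    for s in st[1:]:
        if s[4]>amin: print('  x %d..%d  y %d..%d  area %d'%((x0+s[1]*res)*1e3,(x0+(s[1]+s[3])*res)*1e3,(y0+s[0]*res)*1e3,(y0+(s[0]+s[2])*res)*1e3,s[4]))
E
python3 - <<'E'
from h import *
for c in ['wrist','scene','side']:
    im=capture(c);a=(.42,.72,-.0,.38)
    print(c,'red z81');blobs(red(bird(c,im,.081,*a)),.42,0,.001,100)
    print(c,'blue z47');blobs(blue(bird(c,im,.047,*a)),.42,0,.001,100)
    b=bird(c,im,.0,.4,.72,-.4,.35)
    if c=='wrist': v=b
    bb=bird(c,im,.030,.4,.72,-.4,0);m=cv2.morphologyEx(amber(bb),cv2.MORPH_CLOSE,np.ones((25,25)))
    print(c,'amber z30')
    for k in cv2.findContours(m,cv2.RETR_EXTERNAL,cv2.CHAIN_APPROX_NONE)[0]:
        if cv2.contourArea(k)>500:
            (cy,cx),(w,h),an=cv2.minAreaRect(k);print('  ctr x %.0f y %.0f  %.0fx%.0f ang %.1f'%(400+cx,-400+cy,w,h,an))
    cv2.imwrite(f'pics/b_{c}.png',b)
E
```

```text
wrist red z81
  x 525..550  y 31..71  area 654
  x 525..550  y 100..134  area 657
  x 528..552  y 273..312  area 650
  x 530..556  y 211..243  area 663
wrist blue z47
  x 478..507  y 16..155  area 3011
  x 480..514  y 186..325  area 3121
  x 608..632  y 28..69  area 515
  x 608..628  y 116..134  area 202
  x 638..663  y 277..306  area 282
  x 641..665  y 214..236  area 287
wrist amber z30
  ctr x 584 y -192  44x79 ang 7.0
  ctr x 533 y -93  34x42 ang 85.2
  ctr x 500 y -284  50x75 ang 6.5
  ctr x 462 y -89  29x42 ang 90.0
scene red z81
  x 537..554  y 28..60  area 493
  x 538..554  y 97..130  area 481
  x 540..558  y 280..313  area 468
  x 542..562  y 210..244  area 514
scene blue z47
  x 484..497  y 110..146  area 346
  x 488..502  y 287..330  area 470
  x 490..516  y 218..267  area 589
  x 511..524  y 165..197  area 265
  x 625..634  y 25..60  area 251
  x 626..635  y 95..130  area 267
  x 657..683  y 282..321  area 461
  x 661..671  y 213..249  area 285
scene amber z30
  ctr x 594 y -208  35x79 ang 7.1
  ctr x 540 y -109  40x46 ang 5.2
  ctr x 506 y -300  32x76 ang 8.7
  ctr x 469 y -103  39x36 ang 3.6
  ctr x 414 y -296  28x38 ang 90.0
side red z81
  x 530..550  y 23..56  area 553
  x 530..550  y 93..129  area 540
  x 534..554  y 276..307  area 494
  x 537..558  y 205..239  area 535
side blue z47
  x 469..511  y 0..147  area 3294
  x 471..518  y 148..328  area 4160
  x 617..626  y 20..52  area 185
  x 619..627  y 93..122  area 173
  x 652..658  y 281..308  area 122
  x 655..661  y 212..239  area 142
side amber z30
  ctr x 581 y -216  49x80 ang 6.3
  ctr x 529 y -117  54x35 ang 15.1
  ctr x 496 y -309  46x79 ang 6.8
  ctr x 459 y -110  55x36 ang 10.0
```

View pics/b_wrist.png

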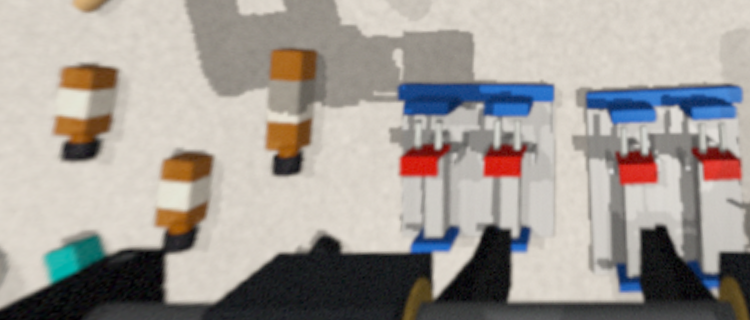

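The rectified view shows the long bottle at bird pixel (290,110) and shorts at (85,110) and (183,195), with caps pointing +x and yaw about -6°. The short rack is roughly at yaw 0 and the long rack at about +3°. Next I go above the bottles for one close look.

Emit:
{"method": "step_arm", "body": {"series": [[[0,0,0],[0.8,-3.7,1.0],0],[[0,0,0],[0.8,-3.7,1.0],0],[[0,0,0],[0.8,-3.7,1.0],0],[[0,0,0],[0.8,-3.7,1.0],0],[[0,0,0],[0.8,-3.7,1.0],0]]}}

```text
t: 4.72
position: [0.5539, -0.0119, 0.2923]
orientation: [[0.0, -0.001, 1.0], [-0.0, 1.0, 0.001], [-1.0, -0.0, 0.0]]
ft_force: [0.3, 1.0, 0.3]
opening: 0.0429
```

Emit:
{"method": "step_arm", "body": {"series": [[[0,0,0],[0.8,-3.7,1.0],0],[[0,0,0],[0.8,-3.7,1.0],0],[[0,0,0],[0.8,-3.7,1.0],0],[[0,0,0],[0.8,-3.7,1.0],0],[[0,0,0],[0,0,0],0]]}}

```text
t: 5.13
position: [0.5952, -0.1657, 0.2587]
orientation: [[0.001, 0.005, 1.0], [-0.004, 1.0, -0.005], [-1.0, -0.004, 0.001]]
ft_force: [0.6, 0.0, 0.7]
opening: 0.0434
```

Emit:
{"method": "step_arm", "body": {"series": [[[0,0,0],[0.8,-3.7,0],0],[[0,0,0],[0,0,0],0],[[0,0,0],[0,0,0],0],[[0,0,0],[0,0,0],0],[[0,0,0],[0,0,0],0]]}}

```text
t: 5.55
position: [0.5937, -0.1943, 0.2528]
orientation: [[-0.0, -0.002, 1.0], [0.0, 1.0, 0.002], [-1.0, 0.0, -0.0]]
ft_force: [0.1, -0.9, -0.5]
opening: 0.0435
```

Run:
```python
from h import *
s=robot.sense();print(s['t'],s['position'],s['opening'])
c='wrist';im=capture(c);p=camera_params(c)
b=bird(c,im,.030,.4,.7,-.4,0,.0005,p);cv2.imwrite('pics/b2.png',b)
m=cv2.morphologyEx(amber(b),cv2.MORPH_CLOSE,np.ones((51,51)))
for k in cv2.findContours(m,cv2.RETR_EXTERNAL,cv2.CHAIN_APPROX_NONE)[0]:
    if cv2.contourArea(k)>1500:
        (cy,cx),(w,h),an=cv2.minAreaRect(k);print('  ctr x %.1f y %.1f  %.1fx%.1f ang %.1f'%(400+cx/2,-400+cy/2,w/2,h/2,an))
show('wrist',{'bottle_a':0,'bottle_a_cap':.015,'bottle_c':0})
```

```text
5.55 [ 0.59367874 -0.19428333  0.25279105] 0.04346387716393483
  ctr x 610.2 y -206.1  28.6x25.3 ang 8.4
  ctr x 560.8 y -200.2  28.4x21.4 ang 7.1
  ctr x 533.4 y -105.3  32.6x34.2 ang 4.1
  ctr x 502.4 y -295.1  33.9x71.7 ang 6.8
  ctr x 464.0 y -100.6  32.4x28.0 ang 3.6
wrist bottle_a [([399, 226], [675, -88], 0.98), ([395, 104], [508, -103], 0.91), ([317, 171], [598, -203], 0.68), ([248, 228], [678, -300], 0.59), ([239, 104], [507, -303], 0.58)]
wrist bottle_a_cap [([238, 141], [555, -301], 0.65), ([629, 197], [627, 406], 0.64), ([462, 16], [383, -14], 0.41)]
wrist bottle_c [([399, 226], [675, -88], 0.98), ([395, 104], [509, -103], 0.91), ([317, 171], [598, -203], 0.68), ([248, 228], [678, -300], 0.59), ([239, 104], [508, -303], 0.58)]
```

View pics/b2.png

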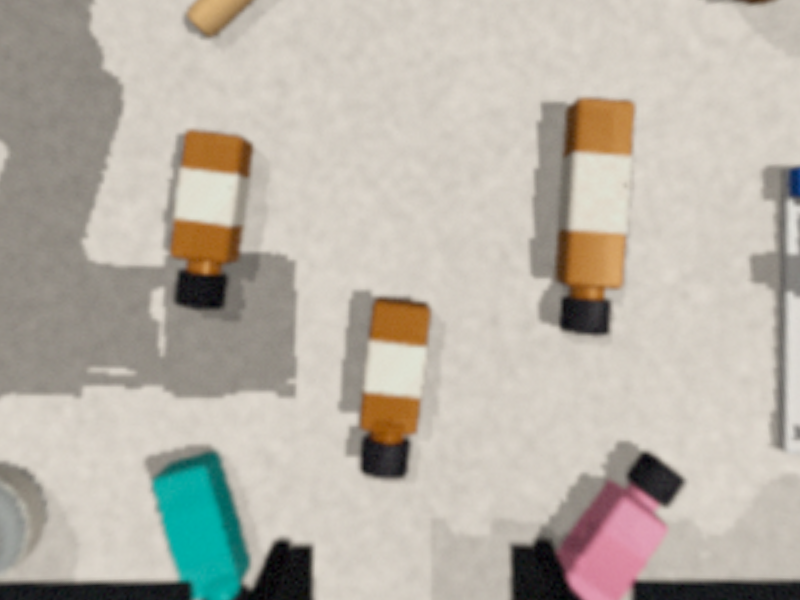

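At 0.5 mm/px (x = 400+row/2, y = -400+col/2) the view shows:
- **Long bottle:** centre (508,-102), yaw -4°
- **Short bottle:** centre (595,-203), yaw -6°
- **Other short bottle:** centre (511,-299), yaw -6°
- **Look-alikes:** teal at pixel (200,525), pink at (620,530)

I take the long bottle first.

Emit:
{"method": "step_arm", "body": {"series": [[[0,0,0],[3.0,1.85,-1.7],-0.3],[[0,0,0],[3.0,1.85,-1.7],-0.3],[[0,0,0],[3.0,1.85,-1.7],-0.3],[[0,0,0],[3.0,1.85,-1.7],-0.3],[[4,0,0],[3.0,1.85,-1.7],-0.3]]}}

```text
t: 6.17
position: [0.5082, -0.1021, 0.1022]
orientation: [[0.002, 0.07, 0.998], [-0.001, 0.998, -0.07], [-1.0, -0.001, 0.002]]
ft_force: [1.2, -0.2, -0.9]
opening: 0.0559
```

Emit:
{"method": "step_arm", "body": {"series": [[[0,0,0],[0,0,0],-0.3],[[0,0,0],[3.0,0,0],-0.3],[[0,0,0],[2.5,0,0],-0.3],[[0,0,0],[1.5,0,0],-0.3],[[0,0,0],[0,0,0],-0.3]]}}

```text
t: 6.58
position: [0.5078, -0.1025, 0.0305]
orientation: [[-0.004, 0.068, 0.998], [0.002, 0.998, -0.068], [-1.0, 0.001, -0.004]]
ft_force: [0.2, 0.5, 0.2]
opening: 0.0566
```

Run:
```python
from h import *
s=robot.sense();print(s['t'],s['position'],s['opening'],s['ft_force'])
im=capture('wrist');cv2.imwrite('pics/w3.png',im[60:330,170:530])
```

```text
6.5833 [ 0.50780183 -0.10250502  0.03046474] 0.05657723153129542 [0.21549404 0.4654021  0.22735747]
```

View pics/w3.png

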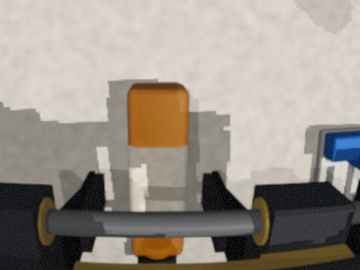

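Emit:
{"method": "step_arm", "body": {"series": [[[0,0,0],[0.7,0,0],-0.3],[[0,0,0],[0,0,0],0.6],[[0,0,0],[0,0,0],0.6],[[0,0,0],[0,0,0],0.6],[[0,0,0],[0,0,0],0.6]], "grip_force": 35}}

```text
t: 7.05
position: [0.5092, -0.1033, 0.0263]
orientation: [[0.001, 0.069, 0.998], [-0.001, 0.998, -0.069], [-1.0, -0.001, 0.001]]
ft_force: [0.0, 0.2, 0.8]
opening: 0.0374
```

Emit:
{"method": "step_arm", "body": {"series": [[[0,0,0],[0,0,0],0.6],[[0,0,0],[-1.5,0,0],0.6],[[0,0,0],[-3.0,0,0],0.6],[[0,0,0],[-4.0,0,0],0.6],[[0,0,0],[-4.0,0,0],0.6]]}}

```text
t: 7.47
position: [0.5075, -0.1027, 0.1512]
orientation: [[-0.003, 0.069, 0.998], [0.001, 0.998, -0.069], [-1.0, 0.001, -0.003]]
ft_force: [1.2, -0.6, -1.6]
opening: 0.0298
```

```bash
cat >> h.py <<'E'
def inhand(tag=None):
    """base top edge of held bottle, in the tool frame (mm): assumes top face 8 mm-ish behind TCP"""
    s=robot.sense();P=np.array(s['position']);R=np.array(s['orientation']);im=capture('wrist');p=camera_params('wrist')
    # rectify on plane through tool-frame x=-off (top face), coords: rows=tool z, cols=tool y
    for off in (.006,.0085):
        Rc=cv2.Rodrigues(np.array(p['rvec'],float))[0]
        Z,Y=np.meshgrid(np.arange(-.10,-.01,.0005),np.arange(-.04,.04,.0005),indexing='ij')
        W=np.stack([np.full_like(Z,-off),Y,Z],-1)@R.T+P;v=W@Rc.T+np.array(p['tvec'],float).ravel()
        h=np.hypot(v[...,0],v[...,1]);k=np.arctan2(h,v[...,2])/np.maximum(h,1e-9)
        b=cv2.remap(im,(p['fx']*v[...,0]*k+p['cx']).astype(np.float32),(p['fy']*v[...,1]*k+p['cy']).astype(np.float32),cv2.INTER_LINEAR)
        m=amber(b);n,_,st,_=cv2.connectedComponentsWithStats(m)
        i=1+np.argmax(st[1:,4]);s_=st[i];print('off',off,'base z_tool %.1f  y %.1f..%.1f'%(-100+s_[1]/2,-40+s_[0]/2,-40+(s_[0]+s_[2])/2),'area',s_[4])
    if tag: cv2.imwrite(f'pics/{tag}.png',b)
    print(s['t'],np.round(P*1e3,1),s['opening'],np.round(s['ft_force'],1));return im
E
python3 - <<'E'
from h import *
im=inhand();cv2.imwrite('pics/w4.png',im)
E
```

```text
off 0.006 base z_tool -58.0  y -16.0..14.0 area 3687
off 0.0085 base z_tool -58.0  y -15.5..13.5 area 3572
7.4667 [ 507.5 -102.7  151.2] 0.029767316942743337 [ 1.2 -0.6 -1.6]
```

```bash
cat >> h.py <<'E'
def tcp(place,yaw,e,h,xb,zb,th):
    """TCP (mm) for base-bottom corner at (xb,zb) over the rail of a place (x,y mm)"""
    t=np.radians(th);x=xb+e*np.cos(t)-h*np.sin(t);z=35+zb+e*np.sin(t)+h*np.cos(t);a=np.radians(yaw)
    return (place[0]+x*np.cos(a),place[1]+x*np.sin(a),z)
E
python3 - <<'E'
from h import *
g=tcp((599,229.5),3.2,59,24.5,-25,60,12);print(g)
plan([(560,60,165,-4,0,.6,0),(*g,3.2,12,.6,0)])
E
```

```text
(np.float64(626.573810802227), np.float64(231.04161535926283), np.float64(131.23140597622603))
[[[0, 0.1, 0], [-0.13, 3.35, 0.73], 0.6], [[0, 0.2, 0.1], [-0.13, 3.34, 0.73], 0.6], [[0, 0.1, 0], [-0.13, 3.35, 0.73], 0.6], [[0, 0.1, 0.1], [-0.13, 3.34, 0.73], 0.6], [[0.1, 0.1, 0], [-0.12, 3.35, 0.73], 0.6]]
[[[-1.4, -2.4, 0.2], [0.67, 3.51, 1.09], 0.6], [[-1.5, -2.4, 0.1], [0.74, 3.47, 1.14], 0.6], [[-1.4, -2.4, 0.2], [0.78, 3.45, 1.2], 0.6], [[-1.5, -2.4, 0.1], [0.85, 3.41, 1.25], 0.6], [[-1.4, -2.3, 0.2], [0.91, 3.38, 1.31], 0.6]]
```

Emit:
{"method": "step_arm", "body": {"series": [[[0,0,0],[-0.3,3.35,0.8],0.6],[[0,0,0],[-0.3,3.35,0.8],0.6],[[0,0,0],[-0.3,3.35,0.8],0.6],[[0,0,0],[-0.3,3.35,0.8],0.6],[[0,0,0],[-0.3,3.35,0.8],0.6]]}}

```text
t: 7.93
position: [0.5601, 0.0627, 0.1657]
orientation: [[-0.0, 0.07, 0.998], [-0.0, 0.998, -0.07], [-1.0, -0.0, -0.0]]
ft_force: [-0.2, -0.1, -1.4]
opening: 0.0297
```

Emit:
{"method": "step_arm", "body": {"series": [[[-1.4,-2.4,0.1],[0.67,3.5,1.1],0.6],[[-1.5,-2.4,0.1],[0.74,3.5,1.15],0.6],[[-1.4,-2.4,0.2],[0.8,3.45,1.2],0.6],[[-1.5,-2.4,0.1],[0.85,3.4,1.25],0.6],[[-1.4,-2.4,0.2],[0.9,3.4,1.3],0.6]]}}

```text
t: 8.35
position: [0.6266, 0.2344, 0.131]
orientation: [[0.209, -0.058, 0.976], [0.011, 0.998, 0.057], [-0.978, -0.001, 0.209]]
ft_force: [0.2, -0.2, -0.9]
opening: 0.0299
```

Emit:
{"method": "step_arm", "body": {"series": [[[0,0,0],[0,0,0],0.6],[[0,0,0],[0,0,0],0.6],[[0,0,0],[0,0,0],0.6],[[0,0,0],[0,0,0],0.6],[[0,0,0],[0,0,0],0.6]]}}

```text
t: 8.77
position: [0.6268, 0.2312, 0.1318]
orientation: [[0.208, -0.055, 0.977], [0.01, 0.998, 0.054], [-0.978, -0.001, 0.208]]
ft_force: [-0.2, 0.1, -1.0]
opening: 0.0296
```

Run:
```python
from h import *
im=inhand();c='wrist';p=camera_params(c);print(np.round(robot.sense()['orientation'],3).tolist())
a=(.42,.72,.0,.38)
print('red z81');blobs(red(bird(c,im,.081,*a,p=p)),.42,0,.001,60)
print('blue z47');blobs(blue(bird(c,im,.047,*a,p=p)),.42,0,.001,60)
v=np.hstack([bird(c,im,z,.45,.72,.14,.36,.0005) for z in (.081,)]);cv2.imwrite('pics/b5.png',v)
```

```text
off 0.006 base z_tool -63.5  y -14.0..14.5 area 3334
off 0.0085 base z_tool -63.5  y -13.5..14.0 area 3166
8.7667 [626.8 231.2 131.8] 0.029567358675120094 [-0.2  0.1 -1. ]
[[0.208, -0.055, 0.977], [0.01, 0.998, 0.054], [-0.978, -0.001, 0.208]]
red z81
  x 532..550  y 32..93  area 644
  x 533..550  y 100..150  area 626
  x 535..554  y 272..313  area 594
  x 537..558  y 213..244  area 591
blue z47
  x 487..507  y 11..165  area 2472
  x 489..512  y 191..323  area 2177
  x 607..629  y 29..87  area 595
  x 608..629  y 98..146  area 543
  x 636..661  y 277..320  area 618
```

View pics/b5.png

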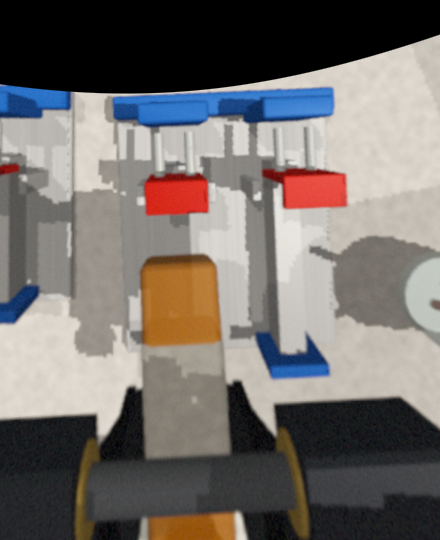

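The view (x = 450+row/2, y = 140+col/2) shows the hood of place 1 centred at col 177 with its front edge at row ~212. The held bottle's base is at row 258 and in line with it. Next is lowering and sliding in under the hood.

```bash
sed -i 's/def plan(targets, pad=True):/def plan(targets, start=None):/; s/^    s=robot.sense();p=np.array(s\[.position.\]);R=np.array(s\[.orientation.\]);rows=\[\]/    s=robot.sense();p=np.array(s["position"]);R=np.array(s["orientation"]);rows=[]\n    if start: p=np.array(start[:3])\/1e3;R=pose(*start[3:])/' h.py
python3 - <<'E'
from h import *
P=(598.5,230.8);Y=2.9;e=60;h=24.5
f=lambda xb,zb,th:(*tcp(P,Y,e,h,xb,zb,th),Y,th,.6)
print(np.round(f(-45,4,12),1))
plan([(*f(-25,6,12),3),(*f(-48,4,12),2)],(626.7,231.1,131.4,3.2,12))
E
```

```text
[6.071e+02 2.312e+02 7.540e+01 2.900e+00 1.200e+01 6.000e-01]
[[[0.1, 0, 0], [1.76, 0.04, -0.36], 0.6], [[0.1, 0, 0], [1.76, 0.03, -0.36], 0.6], [[0.1, 0, -0.1], [1.77, 0.04, -0.36], 0.6], [[0, 0, 0], [-0.14, 0, -1.15], 0.6], [[0, 0, 0], [-0.15, 0, -1.14], 0.6]]
```

Emit:
{"method": "step_arm", "body": {"series": [[[0.1,0,0],[1.76,0.04,-0.36],0.6],[[0.1,0,0],[1.76,0.04,-0.36],0.6],[[0.1,0,0],[1.76,0.04,-0.36],0.6],[[0,0,0],[-0.15,0,-1.15],0.6],[[0,0,0],[-0.15,0,-1.15],0.6]]}}

```text
t: 9.23
position: [0.604, 0.2312, 0.0747]
orientation: [[0.207, -0.05, 0.977], [0.01, 0.999, 0.048], [-0.978, -0.0, 0.207]]
ft_force: [3.6, -1.3, -2.1]
opening: 0.0299
```

Emit:
{"method": "step_arm", "body": {"series": [[[0,0,0],[0,0,0],0.6],[[0,0,0],[0,0,0],0.6],[[0,0,0],[0,0,0],0.6],[[0,0,0],[0,0,0],0.6],[[0,0,0],[0,0,0],0.6]]}}

```text
t: 9.65
position: [0.605, 0.2324, 0.0765]
orientation: [[0.21, -0.051, 0.976], [0.011, 0.999, 0.05], [-0.978, 0.0, 0.21]]
ft_force: [2.3, 0.2, -0.8]
opening: 0.0296
```

Run:
```python
from h import *
s=robot.sense();print(s['t'],np.round(np.array(s['position'])*1e3,1),np.round(s['ft_force'],1),np.round(s['moment'],2))
ims=[]
for c,X in (('wrist',(.57,.228,.06)),('scene',(.6,.23,.05)),('side',(.6,.23,.05))):
    im=capture(c);u,v=proj(c,X).astype(int);print(c,u,v);w=70 if c=='wrist' else 35
    u=np.clip(u,w,639-w);v=np.clip(v,w,399-w);ims.append(cv2.resize(im[v-w:v+w,u-w:u+w],(266,266),interpolation=cv2.INTER_CUBIC))
cv2.imwrite('pics/t6.png',np.hstack(ims))
```

```text
9.65 [605.  232.4  76.5] [ 2.3  0.2 -0.8] [-0.12 -0.14  0.  ]
wrist 317 189
scene 373 172
side 298 157
```

View pics/t6.png

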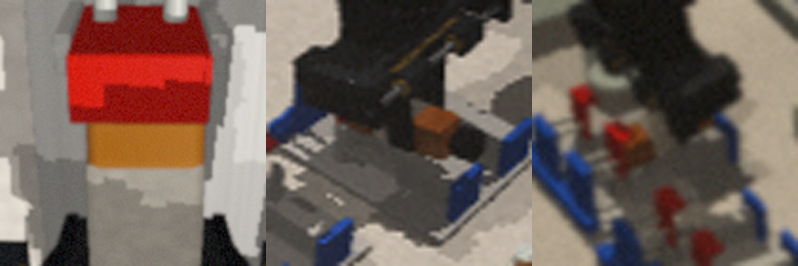

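The wrist crop shows the base centred under the red hood (pixel 146 against 140). The cap is above the lip in the scene crop, and plate contact is beginning at 2.3 N. Next I push the plate back.

Run:
```python
from h import *
P=(598.5,230.8);Y=2.9;e=60;h=24.5
f=lambda xb,zb,th:(*tcp(P,Y,e,h,xb,zb,th),Y,th,.6)
plan([(*f(-62.5,1.5,12),4)],(*f(-48,4,12)[:3],Y,12))
plan([(*f(-62.5,1,9),1),(*f(-62.5,.5,6),1),(*f(-62.5,0,3),1),(*f(-62.5,-.5,0),1)],(*f(-62.5,1.5,12)[:3],Y,12))
```

```text
[[[0, 0, 0], [-0.01, 0, -0.37], 0.6], [[0, 0, 0], [-0.02, 0, -0.37], 0.6], [[0, 0, 0], [-0.01, 0, -0.36], 0.6], [[0, 0, 0], [-0.02, 0, -0.37], 0.6], [[0, 0, 0], [0, 0, 0], 0.6]]
[[[0, 3.0, 0], [0.37, 0, 0.11], 0.6], [[0, 3.0, 0], [0.36, 0, 0.11], 0.6], [[0, 3.0, 0], [0.37, 0, 0.12], 0.6], [[0, 3.0, 0], [0.37, 0, 0.11], 0.6], [[0, 0, 0], [0, 0, 0], 0.6]]
```

Emit:
{"method": "step_arm", "body": {"series": [[[0,0,0],[0,0,-0.37],0.6],[[0,0,0],[0,0,-0.37],0.6],[[0,0,0],[0,0,-0.37],0.6],[[0,0,0],[-0.06,0,-0.37],0.6],[[0,0,0],[0,0,0],0.6]]}}

```text
t: 10.22
position: [0.5944, 0.2326, 0.0759]
orientation: [[0.22, -0.052, 0.974], [0.013, 0.999, 0.051], [-0.975, 0.002, 0.22]]
ft_force: [9.3, -1.3, 1.6]
opening: 0.0295
```

Emit:
{"method": "step_arm", "body": {"series": [[[0,0,0],[0,0,0],0.6],[[0,0,0],[0,0,0],0.6],[[0,0,0],[0,0,0],0.6],[[0,0,0],[0,0,0],0.6],[[0,0,0],[0,0,0],0.6]]}}

```text
t: 10.63
position: [0.595, 0.2326, 0.0759]
orientation: [[0.22, -0.052, 0.974], [0.013, 0.999, 0.05], [-0.975, 0.002, 0.221]]
ft_force: [8.9, -0.8, 1.9]
opening: 0.0298
```

Run:
```python
from h import *
im=inhand();print(np.round(robot.sense()['orientation'],3).tolist(),robot.sense()['moment'])
c='wrist';p=camera_params(c)
blobs(red(bird(c,im,.081,.42,.72,.0,.38,p=p)),.42,0,.001,60)
c='side';im2=capture(c)
print('side');blobs(red(bird(c,im2,.081,.42,.72,.0,.38)),.42,0,.001,60)
u,v=proj('side',(.6,.23,.05)).astype(int)
cv2.imwrite('pics/t7.png',np.hstack([im[110:250,230:410],cv2.resize(im2[v-35:v+35,u-45:u+45],(180,140),interpolation=cv2.INTER_CUBIC)]))
```

```text
off 0.006 base z_tool -44.0  y -14.0..14.5 area 1192
off 0.0085 base z_tool -44.5  y -13.5..14.5 area 1147
10.6333 [595.  232.6  75.9] 0.02981238451977105 [ 8.9 -0.8  1.9]
[[0.22, -0.052, 0.974], [0.013, 0.999, 0.05], [-0.975, 0.002, 0.221]] [-0.13266351 -1.24827708  0.02641189]
  x 519..548  y 212..244  area 790
  x 522..550  y 32..105  area 899
  x 523..550  y 101..157  area 889
  x 524..554  y 268..314  area 879
side
  x 527..548  y 202..237  area 533
  x 534..550  y 25..54  area 263
  x 537..546  y 98..124  area 93
  x 536..552  y 294..307  area 166
```

Emit:
{"method": "step_arm", "body": {"series": [[[0,0,0],[0.02,0,-0.3],0.6],[[0,0,0],[0.02,0,-0.3],0.6],[[0,0,0],[0,0,0],0.6],[[0,0,0],[0,0,0],0.6],[[0,0,0],[0,0,0],0.6]]}}

```text
t: 11.15
position: [0.5912, 0.2327, 0.0754]
orientation: [[0.225, -0.052, 0.973], [0.014, 0.999, 0.05], [-0.974, 0.003, 0.225]]
ft_force: [9.9, -1.1, 3.7]
opening: 0.0299
```

Run:
```python
from h import *
im=inhand()
c='wrist';p=camera_params(c)
blobs(red(bird(c,im,.081,.42,.72,.0,.38,p=p)),.42,0,.001,60)
c='side';im2=capture(c);c='scene';im3=capture(c)
u,v=proj('side',(.61,.23,.05)).astype(int);U,V=proj('scene',(.61,.23,.05)).astype(int)
z=lambda q:cv2.resize(q,(266,266),interpolation=cv2.INTER_CUBIC)
cv2.imwrite('pics/t7.png',np.hstack([z(im[110:250,250:390]),z(im2[v-30:v+30,u-30:u+30]),z(im3[V-30:V+30,U-30:U+30])]))
```

```text
off 0.006 base z_tool -43.5  y -14.0..14.5 area 1153
off 0.0085 base z_tool -44.0  y -13.5..14.5 area 1103
11.15 [591.2 232.7  75.4] 0.029902097869828625 [ 9.9 -1.1  3.7]
  x 515..544  y 212..244  area 794
  x 521..550  y 32..106  area 929
  x 521..550  y 101..157  area 919
  x 523..554  y 268..314  area 894
```

View pics/t7.png

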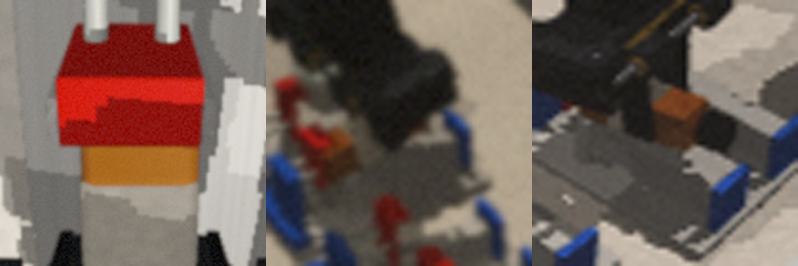

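The wrist crop shows the hood over the base, with the hood pushed back 14 mm. The cap stands behind and above the lip. Now I rotate the cap end down about the base edge.

Run:
```python
from h import *
P=(598.5,230.8);Y=2.9;e=60;h=26.5
f=lambda xb,zb,th:(*tcp(P,Y,e,h,xb,zb,th),Y,th,.6)
plan([(*f(-61.5,0,10),1),(*f(-62,0,7),1),(*f(-62,0,5),1),(*f(-62,0,3),1),(*f(-62,0,1.5),1),(*f(-62,0,0),1)],(*f(-60.3,0,12.8)[:3],Y,12.8))
```

```text
[[[0, 2.8, 0], [0.27, 0, 0.01], 0.6], [[0, 3.0, 0], [0.31, 0, 0.08], 0.6], [[0, 2.0, 0], [0.21, 0, 0.09], 0.6], [[0, 2.0, 0], [0.21, 0, 0.08], 0.6], [[0, 1.5, 0], [0.16, 0, 0.07], 0.6]]
[[[0, 1.5, 0], [0.16, 0, 0.07], 0.6], [[0, 0, 0], [0, 0, 0], 0.6], [[0, 0, 0], [0, 0, 0], 0.6], [[0, 0, 0], [0, 0, 0], 0.6], [[0, 0, 0], [0, 0, 0], 0.6]]
```

Emit:
{"method": "step_arm", "body": {"series": [[[0,2.5,0],[0.25,0,0],0.6],[[0,2.5,0],[0.25,0,0.06],0.6],[[0,0,0],[0,0,0],0.6],[[0,0,0],[0,0,0],0.6],[[0,0,0],[0,0,0],0.6]]}}

```text
t: 11.72
position: [0.5928, 0.2326, 0.0701]
orientation: [[0.139, -0.051, 0.989], [0.01, 0.999, 0.051], [-0.99, 0.002, 0.139]]
ft_force: [9.9, 0.7, 3.1]
opening: 0.0301
```

```bash
cat >> h.py <<'E'
def hood():
    s=robot.sense();im=capture('wrist');print(np.round(np.array(s['position'])*1e3,1),'pitch %.1f'%np.degrees(np.arcsin(s['orientation'][2][2])),np.round(s['ft_force'],1),np.round(s['moment'],2))
    blobs(red(bird('wrist',im,.081,.42,.72,.0,.38)),.42,0,.001,60);return im
E
python3 -c "
from h import *
hood()"
```

```text
[592.8 232.6  70.1] pitch 8.0 [9.9 0.7 3.1] [-0.05 -1.46  0.  ]
  x 520..544  y 212..244  area 714
  x 525..550  y 32..156  area 1719
  x 526..554  y 268..313  area 812
```

Emit:
{"method": "step_arm", "body": {"series": [[[0,2.0,0],[0.2,0,0.08],0.6],[[0,2.0,0],[0.21,0,0.08],0.6],[[0,2.0,0],[0.21,0,0.08],0.6],[[0,0,0],[0,0,0],0.6],[[0,0,0],[0,0,0],0.6]]}}

```text
t: 12.18
position: [0.595, 0.2327, 0.0634]
orientation: [[0.033, -0.051, 0.998], [0.004, 0.999, 0.051], [-0.999, 0.002, 0.033]]
ft_force: [10.4, 0.4, 3.3]
opening: 0.0294
```

```bash
python3 -c "
from h import *
hood()
im3=capture('scene');U,V=proj('scene',(.63,.23,.05)).astype(int)
cv2.imwrite('pics/t8.png',cv2.resize(im3[V-30:V+30,U-30:U+30],(420,420),interpolation=cv2.INTER_CUBIC))"
```

```text
[595.  232.7  63.4] pitch 1.9 [10.4  0.4  3.3] [ 0.13 -1.31 -0.08]
  x 525..546  y 212..244  area 611
  x 529..550  y 32..156  area 1497
  x 531..554  y 269..313  area 691
```

View pics/t8.png

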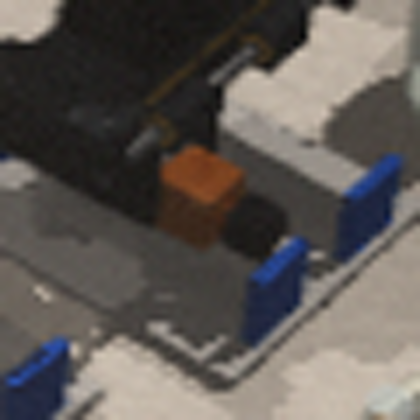

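The cap now sits down just behind the lip, at pitch 1.9°. I finish the tilt, release and lift.

Emit:
{"method": "step_arm", "body": {"series": [[[0,1.9,0],[0.2,0,0.1],0.6],[[0,0,0],[0,0,0.1],0.6],[[0,0,0],[0,0,0],0.1],[[0,0,0],[0,0,0],0.1],[[0,0,0],[0,0,0],0.1]]}}

```text
t: 12.7
position: [0.588, 0.2318, 0.0583]
orientation: [[-0.019, -0.052, 0.998], [-0.001, 0.999, 0.052], [-1.0, -0.0, -0.019]]
ft_force: [-0.7, 0.7, -0.1]
opening: 0.0377
```

Emit:
{"method": "step_arm", "body": {"series": [[[0,0,0],[0,0,0],0.1],[[0,0,0],[-1.0,0,0],0.1],[[0,0,0],[-2.5,0,0],0.1],[[0,0,0],[-4,0,0],0.1],[[0,0,0],[-4,0,0],0.1]]}}

```text
t: 13.12
position: [0.5901, 0.2317, 0.174]
orientation: [[-0.02, -0.052, 0.998], [-0.002, 0.999, 0.052], [-1.0, -0.001, -0.02]]
ft_force: [0.9, -0.0, -0.4]
opening: 0.0393
```

Emit:
{"method": "step_arm", "body": {"series": [[[0,0,0],[-2,0,0],-0.3],[[0,0,0],[0,0,2],-0.3],[[0,0,0],[0,0,2],-0.3],[[0,0,0],[0,0,0],-0.3],[[0,0,0],[0,0,0],-0.3]]}}

```text
t: 13.53
position: [0.632, 0.2339, 0.1935]
orientation: [[-0.016, -0.051, 0.999], [-0.001, 0.999, 0.051], [-1.0, 0.0, -0.016]]
ft_force: [-1.0, -0.1, -0.6]
opening: 0.0553
```

```bash
python3 -c "
from h import *
im=hood();im3=capture('scene');U,V=proj('scene',(.6,.2,.05)).astype(int);im2=capture('side');u,v=proj('side',(.6,.2,.05)).astype(int)
z=lambda q:cv2.resize(q,(266,266),interpolation=cv2.INTER_CUBIC)
b=bird('wrist',im,.065,.5,.7,.17,.35,.0005)
cv2.imwrite('pics/t9.png',np.hstack([z(b),z(im2[v-35:v+35,u-35:u+35]),z(im3[V-35:V+35,U-35:U+35])]))"
```

```text
[632.  233.9 193.5] pitch -0.9 [-1.  -0.1 -0.6] [ 0.02 -0.    0.  ]
  x 533..550  y 213..244  area 483
  x 534..548  y 31..80  area 524
  x 534..550  y 100..144  area 527
  x 537..552  y 276..313  area 467
```

View pics/t9.png

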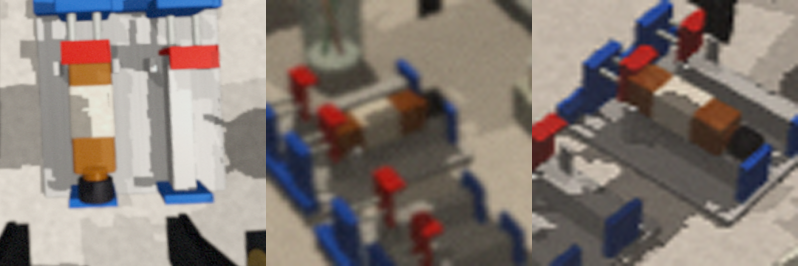

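The long bottle lies flat in place 1 of the long rack, with its base under the hood and its cap behind the lip. The hood is 7 mm back, as expected. Now the nearer short bottle.

Run:
```python
from h import *
plan([(606,-90,170,-2,0,-.3,8),(595,-203,100,-6,0,-.3,4),(595,-203,60,-6,0,-.3,2),(595,-203,60,-6,0,-.3,1)],(632,233.5,194,2.9,-.9))
```

```text
[[[0.6, -0.1, 0], [0.31, -4.02, -0.52], -0.3], [[0.6, -0.1, 0], [0.31, -4.03, -0.49], -0.3], [[0.6, -0.1, 0], [0.3, -4.03, -0.44], -0.3], [[0.7, -0.1, 0], [0.31, -4.04, -0.4], -0.3], [[0.6, -0.2, 0], [0.3, -4.04, -0.35], -0.3]]
[[[0.6, -0.1, 0], [0.31, -4.04, -0.31], -0.3], [[0.6, -0.1, 0], [0.3, -4.05, -0.27], -0.3], [[0.6, -0.1, 0], [0.3, -4.05, -0.22], -0.3], [[1.0, 0, 0], [1.75, -2.83, -0.18], -0.3], [[1.0, 0, 0], [1.76, -2.84, -0.12], -0.3]]
[[[1.0, 0, 0], [1.75, -2.83, -0.08], -0.3], [[1.0, 0, 0], [1.75, -2.84, -0.03], -0.3], [[0, 0, 0], [2.0, 0, 0], -0.3], [[0, 0, 0], [2.0, 0, 0], -0.3], [[0, 0, 0], [0, 0, 0], -0.3]]
```

Emit:
{"method": "step_arm", "body": {"series": [[[0.6,-0.1,0],[0.3,-4.0,-0.5],-0.3],[[0.6,-0.1,0],[0.3,-4.05,-0.5],-0.3],[[0.6,-0.1,0],[0.3,-4.05,-0.45],-0.3],[[0.7,-0.1,0],[0.3,-4.05,-0.4],-0.3],[[0.6,-0.2,0],[0.3,-4.05,-0.35],-0.3]]}}

```text
t: 14.1
position: [0.6145, 0.0304, 0.1783]
orientation: [[-0.007, 0.002, 1.0], [-0.0, 1.0, -0.002], [-1.0, -0.0, -0.007]]
ft_force: [0.2, 0.4, 0.4]
opening: 0.0566
```

Emit:
{"method": "step_arm", "body": {"series": [[[0.6,-0.1,0],[0.3,-4.05,-0.3],-0.3],[[0.6,-0.1,0],[0.3,-4.05,-0.25],-0.3],[[0.6,-0.1,0],[0.3,-4.05,-0.2],-0.3],[[1.0,0,0],[1.75,-2.85,-0.2],-0.3],[[1.0,0,0],[1.75,-2.85,-0.1],-0.3]]}}

```text
t: 14.52
position: [0.6009, -0.1487, 0.1352]
orientation: [[0.001, 0.07, 0.998], [-0.001, 0.998, -0.07], [-1.0, -0.001, 0.001]]
ft_force: [0.1, -0.3, -0.4]
opening: 0.0567
```

Emit:
{"method": "step_arm", "body": {"series": [[[1.0,0,0],[1.75,-2.85,-0.1],-0.3],[[1.0,0,0],[1.75,-2.85,0],-0.3],[[0,0,0],[2.0,0,0],-0.3],[[0,0,0],[2.0,0,0],-0.3],[[0,0,0],[0,0,0],-0.3]]}}

```text
t: 14.93
position: [0.5924, -0.2024, 0.0558]
orientation: [[-0.008, 0.105, 0.994], [0.004, 0.994, -0.105], [-1.0, 0.003, -0.009]]
ft_force: [-0.8, 0.2, 0.4]
opening: 0.0564
```

```bash
cat >> h.py <<'E'
def lying(x0,y0,w=.09):
    """top view of amber bottle near x0,y0 (m) at z=30 mm: per-x-row amber span (mm)"""
    s=robot.sense();print(s['t'],np.round(np.array(s['position'])*1e3,1),np.round(s['orientation'],3)[:,2])
    im=capture('wrist');b=bird('wrist',im,.030,x0-w,x0+w,y0-w,y0+w,.0005);m=amber(b)
    for r in range(0,m.shape[0],8):
        c=np.flatnonzero(m[r]);
        if len(c)>8: print('x %.0f y %.1f..%.1f'%((x0-w)*1e3+r/2,(y0-w)*1e3+c[0]/2,(y0-w)*1e3+c[-1]/2))
E
python3 -c "
from h import *
lying(.57,-.2,.055)"
```

```text
14.9333 [ 592.4 -202.4   55.8] [ 0.994 -0.105 -0.009]
x 551 y -211.5..-187.0
x 555 y -213.5..-185.5
x 559 y -214.0..-185.0
x 563 y -214.5..-185.5
x 567 y -215.0..-186.0
x 571 y -215.0..-186.0
x 599 y -218.5..-205.0
x 603 y -219.0..-190.0
x 607 y -219.5..-190.5
x 611 y -220.0..-191.0
x 615 y -199.5..-191.5
```

Emit:
{"method": "step_arm", "body": {"series": [[[0,0,0],[1.5,-0.1,0],-0.3],[[0,0,0],[1.0,0,0],-0.3],[[0,0,0],[0.6,0,0],-0.3],[[0,0,0],[0,0,0],-0.3],[[0,0,0],[0,0,0],-0.3]]}}

```text
t: 15.4
position: [0.5961, -0.2042, 0.0291]
orientation: [[0.0, 0.103, 0.995], [-0.001, 0.995, -0.103], [-1.0, -0.001, 0.0]]
ft_force: [0.4, 0.1, 0.6]
opening: 0.0565
```

Emit:
{"method": "step_arm", "body": {"series": [[[0,0,0],[0,0,0],0.6],[[0,0,0],[0,0,0],0.6],[[0,0,0],[0,0,0],0.6],[[0,0,0],[0,0,0],0.6],[[0,0,0],[0,0,0],0.6]]}}

```text
t: 15.82
position: [0.5962, -0.2047, 0.0291]
orientation: [[0.001, 0.104, 0.995], [-0.001, 0.995, -0.104], [-1.0, -0.001, 0.001]]
ft_force: [0.2, 2.4, -0.3]
opening: 0.0309
```

Emit:
{"method": "step_arm", "body": {"series": [[[0,0,0],[0,0,0],0.6],[[0,0,0],[-1.5,0,0],0.6],[[0,0,0],[-3.0,0,0],0.6],[[0,0,0],[-4.0,0,0],0.6],[[0,0,0],[-4.0,0,0],0.6]]}}

```text
t: 16.23
position: [0.5948, -0.204, 0.1536]
orientation: [[-0.003, 0.104, 0.995], [0.001, 0.995, -0.104], [-1.0, 0.001, -0.004]]
ft_force: [0.5, 0.4, -1.0]
opening: 0.0295
```

Run:
```python
from h import *
print(robot.sense()['position'],robot.sense()['opening'])
g=tcp((577,46),-.6,44.5,26.5,-8,60,12.5);print(g)
plan([(588,-70,165,-4,0,.6,4),(*g,-.6,12.5,.6,4)],(594,-203.5,151,-6,0))
```

```text
[ 0.59484141 -0.203997    0.15360381] 0.029488036507769395
(np.float64(606.7078935555057), np.float64(45.688888293686084), np.float64(130.5034070089238))
[[[-0.5, 0, 0], [-0.35, 3.3, -0.5], 0.6], [[-0.5, 0, 0], [-0.35, 3.31, -0.47], 0.6], [[-0.5, 0, 0], [-0.35, 3.31, -0.44], 0.6], [[-0.5, 0, 0], [-0.35, 3.32, -0.41], 0.6], [[-0.8, -3.1, 0.1], [0.86, 2.92, 0.27], 0.6]]
[[[-0.9, -3.1, 0.1], [0.88, 2.91, 0.25], 0.6], [[-0.8, -3.2, 0.1], [0.9, 2.91, 0.26], 0.6], [[-0.9, -3.1, 0.1], [0.92, 2.9, 0.24], 0.6], [[0, 0, 0], [0, 0, 0], 0.6], [[0, 0, 0], [0, 0, 0], 0.6]]
```

Emit:
{"method": "step_arm", "body": {"series": [[[-0.5,0,0],[-0.35,3.3,-0.5],0.6],[[-0.5,0,0],[-0.35,3.3,-0.5],0.6],[[-0.5,0,0],[-0.35,3.3,-0.45],0.6],[[-0.5,0,0],[-0.35,3.3,-0.4],0.6],[[-0.8,-3.1,0.1],[0.8,2.9,0.3],0.6]]}}

```text
t: 16.65
position: [0.5963, -0.0412, 0.1616]
orientation: [[0.06, 0.054, 0.997], [-0.003, 0.999, -0.054], [-0.998, 0.0, 0.06]]
ft_force: [0.8, 0.2, -1.1]
opening: 0.0293
```

Emit:
{"method": "step_arm", "body": {"series": [[[-0.9,-3.1,0.1],[0.8,2.9,0.3],0.6],[[-0.8,-3.2,0.1],[0.85,2.9,0.3],0.6],[[-0.9,-3.1,0.1],[0.85,2.9,0.3],0.6],[[0,0,0],[0,0,0],0.6],[[0,0,0],[0,0,0],0.6]]}}

```text
t: 17.07
position: [0.608, 0.0456, 0.1349]
orientation: [[0.213, 0.006, 0.977], [-0.001, 1.0, -0.006], [-0.977, -0.0, 0.213]]
ft_force: [0.2, -0.5, -1.0]
opening: 0.0296
```

Emit:
{"method": "step_arm", "body": {"series": [[[0,0,0],[0,0,0],0.6],[[0,0,0],[0,0,0],0.6],[[0,0,0],[0,0,0],0.6],[[0,0,0],[0,0,0],0.6],[[0,0,0],[0,0,0],0.6]]}}

```text
t: 17.48
position: [0.61, 0.0428, 0.1362]
orientation: [[0.217, 0.011, 0.976], [-0.003, 1.0, -0.01], [-0.976, -0.0, 0.217]]
ft_force: [0.3, -0.1, -1.1]
opening: 0.0299
```

Run:
```python
from h import *
hood();inhand()
print(np.round(robot.sense()['orientation'],3).tolist())
im=capture('wrist');b=bird('wrist',im,.081,.5,.6,.0,.18,.0005);m=red(b)
for c in range(0,m.shape[1],10):
    r=np.flatnonzero(m[:,c])
    if len(r)>6: print('y %.0f x %.1f..%.1f'%(c/2,500+r[0]/2,500+r[-1]/2),end='; ')
b=bird('wrist',im,.047,.59,.65,.0,.18,.0005);m=blue(b);print()
for c in range(0,m.shape[1],10):
    r=np.flatnonzero(m[:,c])
    if len(r)>6: print('y %.0f x %.1f..%.1f'%(c/2,590+r[0]/2,590+r[-1]/2),end='; ')
```

```text
[610.   42.8 136.2] pitch 12.5 [ 0.3 -0.1 -1.1] [ 0.01  0.17 -0.  ]
  x 529..550  y 30..61  area 626
  x 529..550  y 89..130  area 644
  x 528..554  y 180..311  area 1564
off 0.006 base z_tool -51.0  y -13.0..14.5 area 2577
off 0.0085 base z_tool -51.5  y -13.0..14.0 area 2448
17.5333 [609.9  43.  136.1] 0.029717160492842527 [-0.6 -0.4 -2.1]
[[0.217, 0.01, 0.976], [-0.002, 1.0, -0.01], [-0.976, -0.0, 0.217]]
y 30 x 533.5..549.0; y 35 x 530.5..549.5; y 40 x 529.5..550.0; y 45 x 528.5..549.5; y 50 x 530.5..549.5; y 55 x 530.5..549.5; y 60 x 534.0..543.0; y 90 x 528.5..532.0; y 95 x 530.5..535.0; y 100 x 530.5..549.5; y 105 x 529.0..549.5; y 110 x 530.5..550.0; y 115 x 531.5..550.0; y 120 x 532.0..550.0; y 125 x 534.0..550.0; 
y 90 x 604.5..610.5; y 95 x 605.0..623.0; y 100 x 611.5..628.5; y 105 x 616.5..628.5; y 110 x 616.5..628.5; y 115 x 616.5..628.5; y 120 x 608.5..628.5; y 125 x 616.0..628.5; y 130 x 622.0..628.0;
```

Run:
```python
from h import *
P=(576.5,44.5);Y=-.6;e=45;h=29.5
f=lambda xb,zb,th:(*tcp(P,Y,e,h,xb,zb,th),Y,th,.6)
plan([(*f(-6,6,12.5),3),(*f(-31,4,12.5),2)],(610,42.9,136.1,-.6,12.5))
plan([(*f(-50,2,12.5),4)],(*f(-31,4,12.5)[:3],Y,12.5))
```

```text
[[[0, 0, 0], [1.83, 0.04, -0.47], 0.6], [[0, 0, 0], [1.82, 0.04, -0.47], 0.6], [[0, 0, 0], [1.83, 0.04, -0.48], 0.6], [[0, 0, 0], [-0.17, 0, -1.24], 0.6], [[0, 0, 0], [-0.18, 0, -1.24], 0.6]]
[[[0, 0, 0], [-0.05, 0, -0.47], 0.6], [[0, 0, 0], [-0.06, 0, -0.48], 0.6], [[0, 0, 0], [-0.05, 0, -0.47], 0.6], [[0, 0, 0], [-0.06, 0, -0.48], 0.6], [[0, 0, 0], [0, 0, 0], 0.6]]
```

Emit:
{"method": "step_arm", "body": {"series": [[[0,0,0],[1.8,0.05,-0.5],0.6],[[0,0,0],[1.8,0.05,-0.45],0.6],[[0,0,0],[1.85,0.05,-0.45],0.6],[[0,0,0],[-0.2,0,-1.25],0.6],[[0,0,0],[-0.2,0,-1.25],0.6]]}}

```text
t: 18.05
position: [0.5822, 0.0454, 0.0768]
orientation: [[0.215, 0.009, 0.976], [-0.002, 1.0, -0.009], [-0.977, -0.0, 0.215]]
ft_force: [1.9, 0.8, -2.6]
opening: 0.0298
```

Emit:
{"method": "step_arm", "body": {"series": [[[0,0,0],[0,0,0],0.6],[[0,0,0],[0,0,0],0.6],[[0,0,0],[0,0,0],0.6],[[0,0,0],[0,0,0],0.6],[[0,0,0],[0,0,0],0.6]]}}

```text
t: 18.47
position: [0.5829, 0.0456, 0.0784]
orientation: [[0.217, 0.009, 0.976], [-0.002, 1.0, -0.009], [-0.976, -0.0, 0.217]]
ft_force: [1.1, -0.3, -0.5]
opening: 0.0299
```

```bash
cat >> h.py <<'E'
def under(P,e,h,y0):
    """report: place-frame state, and hood vs bottle y seen by wrist (tool y, mm)"""
    s=robot.sense();p=np.array(s['position'])*1e3;R=np.array(s['orientation']);th=np.arcsin(R[2,2]);im=capture('wrist')
    print('t %.1f'%s['t'],np.round(p,1),'pitch %.1f yaw %.1f'%(np.degrees(th),np.degrees(np.arctan2(R[1,2],R[0,2]))),'F',np.round(s['ft_force'],1),'M',np.round(s['moment'],2))
    print(' x_b %.1f z_b %.1f'%(p[0]-P[0]-e*np.cos(th)+h*np.sin(th),p[2]-35-e*np.sin(th)-h*np.cos(th)))
    r=red(bird('wrist',im,.081,.48,.58,y0-.03,y0+.03,.0005));c=np.flatnonzero(r.any(0));rr=np.flatnonzero(r[:,55:65].any(1))
    a=amber(bird('wrist',im,.065,.50,.62,y0-.03,y0+.03,.0005));k=np.flatnonzero(a.sum(0)>4)
    print(' hood y %.1f..%.1f front x %.1f | amber y %.1f..%.1f'%((y0-.03)*1e3+c[0]/2,(y0-.03)*1e3+c[-1]/2,480+rr[-1]/2,(y0-.03)*1e3+k[0]/2,(y0-.03)*1e3+k[-1]/2));return im
E
python3 - <<'E'
from h import *
under((576.5,44.5),45,29.5,.045)
E
```

```text
t 18.5 [582.9  45.6  78.4] pitch 12.5 yaw -0.5 F [ 1.1 -0.3 -0.5] M [0.05 0.16 0.01]
 x_b -31.1 z_b 4.9
 hood y 29.5..60.0 front x 549.5 | amber y 29.0..62.0
```

Emit:
{"method": "step_arm", "body": {"series": [[[0,0,0],[0,0,-0.45],0.6],[[0,0,0],[0,0,-0.45],0.6],[[0,0,0],[-0.05,0,-0.45],0.6],[[0,0,0],[-0.05,0,-0.45],0.6],[[0,0,0],[-0.05,0,-0.3],0.6]]}}

```text
t: 18.93
position: [0.5691, 0.045, 0.0781]
orientation: [[0.234, 0.011, 0.972], [-0.004, 1.0, -0.01], [-0.972, -0.002, 0.234]]
ft_force: [11.5, 2.4, 2.1]
opening: 0.0294
```

Emit:
{"method": "step_arm", "body": {"series": [[[0,0,0],[0,0,0],0.6],[[0,0,0],[0,0,0],0.6],[[0,0,0],[0,0,0],0.6],[[0,0,0],[0,0,0],0.6],[[0,0,0],[0,0,0],0.6]]}}

```text
t: 19.35
position: [0.5696, 0.045, 0.0782]
orientation: [[0.234, 0.011, 0.972], [-0.004, 1.0, -0.01], [-0.972, -0.002, 0.234]]
ft_force: [9.9, 2.4, 2.6]
opening: 0.0301
```

Run:
```python
from h import *
under((576.5,44.5),45,29.5,.045)
```

```text
t 19.4 [569.6  45.   78.2] pitch 13.5 yaw -0.6 F [9.9 2.4 2.6] M [ 0.42 -1.51  0.  ]
 x_b -43.8 z_b 3.9
 hood y 29.5..60.0 front x 537.0 | amber y 28.0..61.5
```

Emit:
{"method": "step_arm", "body": {"series": [[[0,2.7,0],[0.28,0,-0.05],0.6],[[0,2.8,0],[0.28,0,-0.05],0.6],[[0,0,0],[0,0,0],0.6],[[0,0,0],[0,0,0],0.6],[[0,0,0],[0,0,0],0.6]]}}

```text
t: 19.82
position: [0.5705, 0.0448, 0.0724]
orientation: [[0.141, 0.01, 0.99], [-0.003, 1.0, -0.01], [-0.99, -0.002, 0.142]]
ft_force: [10.2, 1.6, 2.8]
opening: 0.0297
```

Run:
```python
from h import *
under((576.5,44.5),45,29.5,.045)
```

```text
t 19.8 [570.5  44.8  72.4] pitch 8.1 yaw -0.6 F [10.2  1.6  2.8] M [ 0.18 -1.52 -0.02]
 x_b -46.4 z_b 1.9
 hood y 29.5..60.0 front x 537.0 | amber y 29.0..60.5
```

Emit:
{"method": "step_arm", "body": {"series": [[[0,2.7,0],[0.28,0,0.1],0.6],[[0,2.7,0],[0.27,0,0.12],0.6],[[0,2.7,0],[0.27,0,0.12],0.6],[[0,0,0],[0,0,0],0.6],[[0,0,0],[0,0,0],0.6]]}}

```text
t: 20.28
position: [0.5739, 0.0449, 0.064]
orientation: [[-0.001, 0.009, 1.0], [-0.002, 1.0, -0.009], [-1.0, -0.002, -0.001]]
ft_force: [8.9, -0.3, 4.6]
opening: 0.0302
```

Run:
```python
from h import *
under((576.5,44.5),45,29.5,.045)
c='scene';capture(c);show(c,{'bottle_a_cap':.05,'bottle_a':.035},.2)
c='side';capture(c);show(c,{'bottle_a_cap':.05},.2)
```

```text
t 20.3 [573.9  44.9  64. ] pitch -0.1 yaw -0.5 F [ 8.9 -0.3  4.6] M [ 0.03 -1.5   0.07]
 x_b -47.6 z_b -0.4
 hood y 29.5..60.0 front x 540.0 | amber y 15.0..74.5
scene bottle_a_cap [([229, 274], [577, -319], 0.55), ([371, 178], [609, 206], 0.52)]
scene bottle_a [([319, 256], [693, -110], 0.87), ([374, 175], [598, 235], 0.74), ([262, 304], [695, -315], 0.74), ([223, 266], [537, -307], 0.66), ([327, 204], [578, 44], 0.5), ([344, 194], [587, 109], 0.25)]
side bottle_a_cap [([371, 270], [534, -333], 0.6)]
```

The base is flush with the plate (x_b -47.6, plate -47.7), the pitch is 0 and the bottle is at rail height. Releasing.

Emit:
{"method": "step_arm", "body": {"series": [[[0,0,0],[0,0,0.1],0.6],[[0,0,0],[0,0,0.1],0.6],[[0,0,0],[0,0,0],0.1],[[0,0,0],[0,0,0],0.1],[[0,0,0],[0,0,0],0.1]]}}

```text
t: 21.0
position: [0.5663, 0.0458, 0.0611]
orientation: [[-0.022, 0.009, 1.0], [0.0, 1.0, -0.009], [-1.0, 0.0, -0.022]]
ft_force: [-0.7, -0.3, 0.3]
opening: 0.0379
```

Emit:
{"method": "step_arm", "body": {"series": [[[0,0,0],[0,0,0],0.1],[[0,0,0],[-1.0,0,0],0.1],[[0,0,0],[-2.5,0,0],0.1],[[0,0,0],[-4,0,0],0.1],[[0,0,0],[-4,0,0],0.1]]}}

```text
t: 21.42
position: [0.5683, 0.0458, 0.1767]
orientation: [[-0.024, 0.009, 1.0], [0.001, 1.0, -0.009], [-1.0, 0.0, -0.024]]
ft_force: [1.0, -0.3, -0.1]
opening: 0.0391
```

Emit:
{"method": "step_arm", "body": {"series": [[[0,0,0],[-2,0,0],-0.3],[[0,0,0],[0,0,2],-0.3],[[0,0,0],[0,0,2],-0.3],[[0,0,0],[0,0,0],-0.3],[[0,0,0],[0,0,0],-0.3]]}}

```text
t: 21.83
position: [0.6102, 0.0453, 0.1959]
orientation: [[-0.02, 0.009, 1.0], [-0.0, 1.0, -0.009], [-1.0, -0.0, -0.02]]
ft_force: [-0.1, -0.7, 0.2]
opening: 0.0557
```

Run:
```python
from h import *
im=hood();cv2.imwrite('pics/chk_short1.png',bird('wrist',im,.065,.5,.7,0,.2,.0005))
lying(.58,.045,.06)
s=robot.sense();p=np.array(s['position'])*1e3
plan([(560,-200,175,-4,0,-.3,7),(512,-299,110,-6.5,0,-.3,4),(512,-299,62,-6.5,0,-.3,2),(512,-299,62,-6.5,0,-.3,2)],(*p,-.5,np.degrees(np.arcsin(s['orientation'][2][2]))))
```

```text
[610.2  45.3 195.9] pitch -1.1 [-0.1 -0.7  0.2] [-0.    0.07  0.08]
  x 526..542  y 30..61  area 469
  x 532..552  y 189..311  area 1159
  x 534..548  y 93..129  area 459
21.8833 [609.1  45.5 195.3] [ 1.    -0.009 -0.021]
x 548 y 29.0..61.5
x 552 y 29.0..60.5
x 584 y 29.0..60.0
x 588 y 29.0..60.5
x 592 y 29.0..60.5
x 596 y 29.0..60.5
x 600 y 29.0..60.5
x 604 y 32.5..54.0
x 608 y 35.0..54.5
[[[0.5, -0.2, 0], [0.3, -3.51, -0.66], -0.3], [[0.5, -0.2, 0], [0.3, -3.52, -0.63], -0.3], [[0.5, -0.1, 0], [0.3, -3.53, -0.6], -0.3], [[0.5, -0.2, 0], [0.3, -3.53, -0.57], -0.3], [[0.5, -0.2, 0], [0.29, -3.53, -0.53], -0.3]]
[[[0.5, -0.2, 0], [0.29, -3.54, -0.51], -0.3], [[0.5, -0.2, 0], [0.29, -3.54, -0.48], -0.3], [[0.6, 0, 0], [1.63, -2.55, -1.03], -0.3], [[0.7, 0, 0], [1.62, -2.56, -1.0], -0.3], [[0.6, 0, 0], [1.63, -2.58, -0.96], -0.3]]
[[[0.6, 0, 0], [1.63, -2.58, -0.94], -0.3], [[0, 0, 0], [2.4, 0, 0], -0.3], [[0, 0, 0], [2.4, 0, -0.01], -0.3], [[0, 0, 0], [0, 0, 0], -0.3], [[0, 0, 0], [0, 0, 0], -0.3]]
```

The hood stays 7.5 mm back with the bottle clamped, as expected. Now the last short bottle.

Emit:
{"method": "step_arm", "body": {"series": [[[0.5,-0.2,0],[0.3,-3.5,-0.7],-0.3],[[0.5,-0.2,0],[0.3,-3.5,-0.6],-0.3],[[0.5,-0.1,0],[0.3,-3.5,-0.6],-0.3],[[0.5,-0.2,0],[0.3,-3.5,-0.6],-0.3],[[0.5,-0.2,0],[0.3,-3.5,-0.5],-0.3]]}}

```text
t: 22.35
position: [0.5734, -0.1294, 0.1806]
orientation: [[-0.006, 0.052, 0.999], [0.0, 0.999, -0.052], [-1.0, 0.0, -0.006]]
ft_force: [0.4, -0.3, 0.5]
opening: 0.0563
```

Emit:
{"method": "step_arm", "body": {"series": [[[0.5,-0.2,0],[0.3,-3.5,-0.5],-0.3],[[0.5,-0.2,0],[0.3,-3.5,-0.5],-0.3],[[0.6,0,0],[1.6,-2.6,-1.0],-0.3],[[0.7,0,0],[1.6,-2.6,-1.0],-0.3],[[0.6,0,0],[1.6,-2.6,-1.0],-0.3]]}}

```text
t: 22.77
position: [0.5237, -0.274, 0.1265]
orientation: [[0.003, 0.104, 0.995], [0.0, 0.995, -0.104], [-1.0, 0.0, 0.003]]
ft_force: [0.5, -0.2, -0.8]
opening: 0.0569
```

Emit:
{"method": "step_arm", "body": {"series": [[[0.6,0,0],[1.6,-2.6,-0.9],-0.3],[[0,0,0],[2.4,0,0],-0.3],[[0,0,0],[2.4,0,0],-0.3],[[0,0,0],[0,0,0],-0.3],[[0,0,0],[0,0,0],-0.3]]}}

```text
t: 23.18
position: [0.5123, -0.2971, 0.0619]
orientation: [[-0.0, 0.114, 0.994], [0.003, 0.994, -0.114], [-1.0, 0.002, -0.001]]
ft_force: [-0.4, -0.0, 1.3]
opening: 0.0567
```

```bash
python3 -c "
from h import *
lying(.49,-.297,.055)"
```

```text
23.1833 [ 512.3 -297.1   61.9] [ 0.994 -0.114 -0.001]
x 463 y -305.5..-297.0
x 467 y -308.5..-282.0
x 471 y -309.0..-280.5
x 475 y -310.0..-280.5
x 479 y -310.5..-281.0
x 483 y -311.0..-281.5
x 487 y -299.5..-282.5
x 515 y -315.0..-286.0
x 519 y -315.5..-286.5
x 523 y -316.0..-287.0
x 527 y -316.5..-287.5
x 531 y -313.0..-288.5
x 535 y -307.5..-296.0
```

Emit:
{"method": "step_arm", "body": {"series": [[[0.8,0,0],[1.5,-0.25,-0.2],-0.3],[[0,0,0],[1.2,0,0],-0.3],[[0,0,0],[0.8,0,0],-0.3],[[0,0,0],[0,0,0],-0.3],[[0,0,0],[0,0,0],-0.3]]}}

```text
t: 23.65
position: [0.512, -0.3003, 0.0281]
orientation: [[0.003, 0.127, 0.992], [-0.001, 0.992, -0.127], [-1.0, -0.0, 0.003]]
ft_force: [-0.0, -0.9, -0.3]
opening: 0.0564
```

Emit:
{"method": "step_arm", "body": {"series": [[[0,0,0],[0,0,0],0.6],[[0,0,0],[0,0,0],0.6],[[0,0,0],[0,0,0],0.6],[[0,0,0],[0,0,0],0.6],[[0,0,0],[0,0,0],0.6]]}}

```text
t: 24.07
position: [0.5121, -0.3009, 0.0284]
orientation: [[0.004, 0.127, 0.992], [-0.001, 0.992, -0.127], [-1.0, -0.001, 0.004]]
ft_force: [-0.4, 1.9, 0.2]
opening: 0.0313
```

Emit:
{"method": "step_arm", "body": {"series": [[[0,0,0],[0,0,0],0.6],[[0,0,0],[-1.5,0,0],0.6],[[0,0,0],[-3.0,0,0],0.6],[[0,0,0],[-4.0,0,0],0.6],[[0,0,0],[-4.0,0,0],0.6]]}}

```text
t: 24.48
position: [0.5105, -0.2999, 0.1532]
orientation: [[0.001, 0.128, 0.992], [0.001, 0.992, -0.128], [-1.0, 0.002, 0.001]]
ft_force: [0.6, -1.2, -1.0]
opening: 0.0301
```

Run:
```python
from h import *
s=robot.sense();print(s['position'],s['opening'],np.round(s['orientation'],3)[:,2])
g=tcp((576.5,114.5),-.6,45,28,-6,62,12.5);print(g)
plan([(560,-50,172,-4,0,.6,7),(*g,-.6,12.5,.6,5)],(*(np.array(s['position'])*1e3),-7.4,0))
```

```text
[ 0.51050822 -0.29992553  0.15319121] 0.030077041759969333 [ 0.992 -0.128  0.001]
(np.float64(608.3712635127068), np.float64(114.16623270831057), np.float64(134.07607082657276))
[[[-0.5, 0, 0], [-0.27, 3.63, 0.24], 0.6], [[-0.5, 0, 0], [-0.27, 3.63, 0.27], 0.6], [[-0.5, 0, 0], [-0.27, 3.63, 0.31], 0.6], [[-0.4, 0, 0], [-0.26, 3.62, 0.34], 0.6], [[-0.5, 0, 0], [-0.27, 3.62, 0.36], 0.6]]
[[[-0.5, 0, 0], [-0.27, 3.62, 0.39], 0.6], [[-0.5, 0, 0], [-0.27, 3.62, 0.42], 0.6], [[-0.7, -2.5, 0.1], [0.76, 3.34, 0.74], 0.6], [[-0.7, -2.5, 0], [0.79, 3.33, 0.74], 0.6], [[-0.6, -2.5, 0.1], [0.83, 3.33, 0.75], 0.6]]
[[[-0.7, -2.5, 0.1], [0.87, 3.31, 0.75], 0.6], [[-0.7, -2.5, 0.1], [0.91, 3.3, 0.74], 0.6], [[0, 0, 0], [0, 0, 0], 0.6], [[0, 0, 0], [0, 0, 0], 0.6], [[0, 0, 0], [0, 0, 0], 0.6]]
```

Emit:
{"method": "step_arm", "body": {"series": [[[-0.5,0,0],[-0.3,3.6,0.25],0.6],[[-0.5,0,0],[-0.3,3.6,0.3],0.6],[[-0.5,0,0],[-0.3,3.6,0.3],0.6],[[-0.4,0,0],[-0.3,3.6,0.35],0.6],[[-0.5,0,0],[-0.3,3.6,0.35],0.6]]}}

```text
t: 24.9
position: [0.5465, -0.1219, 0.1682]
orientation: [[0.004, 0.086, 0.996], [-0.001, 0.996, -0.086], [-1.0, -0.001, 0.004]]
ft_force: [0.1, -0.4, -1.3]
opening: 0.0298
```

Emit:
{"method": "step_arm", "body": {"series": [[[-0.5,0,0],[-0.3,3.6,0.4],0.6],[[-0.5,0,0],[-0.3,3.6,0.4],0.6],[[-0.7,-2.5,0.1],[0.75,3.35,0.75],0.6],[[-0.7,-2.5,0.1],[0.8,3.35,0.75],0.6],[[-0.6,-2.5,0.1],[0.8,3.35,0.75],0.6]]}}

```text
t: 25.32
position: [0.59, 0.0484, 0.1516]
orientation: [[0.137, 0.033, 0.99], [-0.002, 0.999, -0.033], [-0.991, 0.002, 0.137]]
ft_force: [0.6, -0.1, -1.1]
opening: 0.0298
```

Emit:
{"method": "step_arm", "body": {"series": [[[-0.7,-2.5,0.1],[0.85,3.35,0.75],0.6],[[-0.7,-2.5,0.1],[0.9,3.35,0.75],0.6],[[0,0,0],[0,0,0],0.6],[[0,0,0],[0,0,0],0.6],[[0,0,0],[0,0,0],0.6]]}}

```text
t: 25.73
position: [0.6089, 0.1131, 0.1368]
orientation: [[0.219, 0.008, 0.976], [-0.001, 1.0, -0.008], [-0.976, 0.001, 0.219]]
ft_force: [0.5, -0.2, -0.7]
opening: 0.0298
```

Emit:
{"method": "step_arm", "body": {"series": [[[0,0,0],[0,0,0],0.6],[[0,0,0],[0,0,0],0.6],[[0,0,0],[0,0,0],0.6],[[0,0,0],[0,0,0],0.6],[[0,0,0],[0,0,0],0.6]]}}

```text
t: 26.15
position: [0.6093, 0.1124, 0.1371]
orientation: [[0.22, 0.01, 0.975], [-0.001, 1.0, -0.01], [-0.975, 0.001, 0.22]]
ft_force: [0.5, -0.6, -0.4]
opening: 0.0298
```

Run:
```python
from h import *
inhand();under((576.5,114.5),46,29,.115);hood()
s=robot.sense();p=np.array(s['position'])*1e3
P=(576.5,114.7);Y=-.6;e=46;h=29
f=lambda xb,zb,th:(*tcp(P,Y,e,h,xb,zb,th),Y,th,.6)
R=np.array(s['orientation'])
plan([(*f(-6,6,12.5),3),(*f(-31,4,12.5),2)],(*p,np.degrees(np.arctan2(R[1,2],R[0,2])),np.degrees(np.arcsin(R[2,2]))))
```

```text
off 0.006 base z_tool -53.0  y -13.5..14.5 area 2557
off 0.0085 base z_tool -53.5  y -13.0..14.0 area 2466
26.15 [609.3 112.4 137.1] 0.029781926414670118 [ 0.5 -0.6 -0.4]
t 26.2 [609.3 112.6 137. ] pitch 12.7 yaw -0.6 F [-0.3  0.1 -0.9] M [0.02 0.17 0.02]
 x_b -5.7 z_b 63.6
 hood y 99.5..130.0 front x 550.0 | amber y 91.5..134.5
[609.2 112.8 137. ] pitch 12.7 [-0.7 -0.  -0.6] [0.01 0.23 0.01]
  x 523..544  y 31..71  area 642
  x 529..550  y 100..131  area 652
  x 528..550  y 194..244  area 729
  x 531..554  y 250..312  area 757
[[[0, 0.1, 0], [1.87, 0.05, -0.42], 0.6], [[0, 0, 0], [1.88, 0.05, -0.43], 0.6], [[0.1, 0.1, 0], [1.88, 0.04, -0.42], 0.6], [[0, 0, 0], [-0.18, 0, -1.24], 0.6], [[0, 0, 0], [-0.17, 0, -1.24], 0.6]]
```

Emit:
{"method": "step_arm", "body": {"series": [[[0,0,0],[1.85,0.07,-0.4],0.6],[[0,0,0],[1.85,0.07,-0.4],0.6],[[0,0,0],[1.85,0.06,-0.4],0.6],[[0,0,0],[-0.2,0,-1.25],0.6],[[0,0,0],[-0.2,0,-1.25],0.6]]}}

```text
t: 26.72
position: [0.5842, 0.1154, 0.0771]
orientation: [[0.219, 0.009, 0.976], [-0.001, 1.0, -0.009], [-0.976, 0.001, 0.219]]
ft_force: [3.4, -0.2, -2.2]
opening: 0.0299
```

Emit:
{"method": "step_arm", "body": {"series": [[[0,0,0],[0,0,0],0.6],[[0,0,0],[0,0,0],0.6],[[0,0,0],[0,0,0],0.6],[[0,0,0],[0,0,0],0.6],[[0,0,0],[0,0,0],0.6]]}}

```text
t: 27.13
position: [0.5858, 0.1155, 0.0791]
orientation: [[0.223, 0.009, 0.975], [-0.001, 1.0, -0.009], [-0.975, 0.001, 0.223]]
ft_force: [2.7, -0.4, -1.1]
opening: 0.0296
```

```bash
python3 -c "
from h import *
under((576.5,114.7),46.5,29,.115)"
```

```text
t 27.1 [585.8 115.5  79.1] pitch 12.9 yaw -0.5 F [ 2.7 -0.4 -1.1] M [-0.01 -0.33  0.02]
 x_b -29.5 z_b 5.5
 hood y 99.5..130.0 front x 550.0 | amber y 98.5..132.0
```

Emit:
{"method": "step_arm", "body": {"series": [[[0,0,0],[0,-0.05,-0.45],0.6],[[0,0,0],[0,0,-0.45],0.6],[[0,0,0],[0,0,-0.45],0.6],[[0,0,0],[0,0,-0.45],0.6],[[0,0,0],[0,0,-0.2],0.6]]}}

```text
t: 27.6
position: [0.5721, 0.1151, 0.0775]
orientation: [[0.237, 0.009, 0.971], [-0.001, 1.0, -0.009], [-0.971, 0.002, 0.237]]
ft_force: [10.6, -0.2, 4.7]
opening: 0.0298
```

Emit:
{"method": "step_arm", "body": {"series": [[[0,0,0],[0,0,0],0.6],[[0,0,0],[0,0,0],0.6],[[0,0,0],[0,0,0],0.6],[[0,0,0],[0,0,0],0.6],[[0,0,0],[0,0,0],0.6]]}}

```text
t: 28.02
position: [0.5728, 0.115, 0.0776]
orientation: [[0.238, 0.009, 0.971], [-0.001, 1.0, -0.009], [-0.971, 0.002, 0.238]]
ft_force: [10.2, -0.1, 3.6]
opening: 0.0294
```

```bash
python3 -c "
from h import *
under((576.5,114.7),47.5,29,.115)"
```

```text
t 28.0 [572.8 115.   77.6] pitch 13.8 yaw -0.5 F [10.2 -0.1  3.6] M [ 0.09 -1.48  0.05]
 x_b -42.9 z_b 3.2
 hood y 99.5..130.0 front x 537.5 | amber y 98.5..131.5
```

Emit:
{"method": "step_arm", "body": {"series": [[[0,2.9,0],[0.28,0,-0.06],0.6],[[0,2.9,0],[0.28,0,-0.05],0.6],[[0,0,0],[0,0,0],0.6],[[0,0,0],[0,0,0],0.6],[[0,0,0],[0,0,0],0.6]]}}

```text
t: 28.48
position: [0.5732, 0.115, 0.0717]
orientation: [[0.139, 0.009, 0.99], [0.0, 1.0, -0.009], [-0.99, 0.002, 0.139]]
ft_force: [10.9, 0.8, 3.0]
opening: 0.0299
```

```bash
python3 -c "
from h import *
under((576.5,114.7),47.8,29,.115)"
```

```text
t 28.5 [573.2 115.   71.7] pitch 8.0 yaw -0.5 F [10.9  0.8  3. ] M [ 0.03 -1.59  0.03]
 x_b -46.6 z_b 1.3
 hood y 99.5..130.0 front x 537.0 | amber y 99.5..131.0
```

Emit:
{"method": "step_arm", "body": {"series": [[[0,2.7,0],[0.27,0,0.1],0.6],[[0,2.7,0],[0.27,0,0.12],0.6],[[0,2.6,0],[0.27,0,0.12],0.6],[[0,0,0],[0,0,0],0.6],[[0,0,0],[0,0,0],0.6]]}}

```text
t: 28.95
position: [0.5765, 0.115, 0.0633]
orientation: [[-0.002, 0.009, 1.0], [0.002, 1.0, -0.009], [-1.0, 0.002, -0.002]]
ft_force: [9.5, 1.2, 5.0]
opening: 0.0296
```

```bash
python3 -c "
from h import *
under((576.5,114.7),47.8,29,.115)"
```

```text
t 28.9 [576.5 115.   63.3] pitch -0.1 yaw -0.5 F [9.5 1.2 5. ] M [-0.05 -1.56  0.07]
 x_b -47.8 z_b -0.6
 hood y 99.5..130.0 front x 540.0 | amber y 85.0..145.0
```

This matches the first short bottle: base flush with the plate, flat, at rail height. Release and lift clear.

Emit:
{"method": "step_arm", "body": {"series": [[[0,0,0],[0,0,0.1],0.6],[[0,0,0],[0,0,0.1],0.6],[[0,0,0],[0,0,0],0.1],[[0,0,0],[0,0,0],0.1],[[0,0,0],[0,0,0],0.1]]}}

```text
t: 29.42
position: [0.5688, 0.1152, 0.0601]
orientation: [[-0.023, 0.009, 1.0], [0.001, 1.0, -0.009], [-1.0, 0.001, -0.023]]
ft_force: [0.3, -0.5, -0.4]
opening: 0.0376
```

Emit:
{"method": "step_arm", "body": {"series": [[[0,0,0],[0,0,0],0.1],[[0,0,0],[-1.0,0,0],0.1],[[0,0,0],[-2.5,0,0],0.1],[[0,0,0],[-4,0,0],0.1],[[0,0,0],[-4,0,0],0.1]]}}

```text
t: 29.83
position: [0.5712, 0.115, 0.1758]
orientation: [[-0.024, 0.009, 1.0], [0.001, 1.0, -0.009], [-1.0, 0.001, -0.024]]
ft_force: [1.1, 0.8, -0.3]
opening: 0.0391
```

Emit:
{"method": "step_arm", "body": {"series": [[[0,0,0],[-4,0,0],0],[[0,0,0],[-2,0,2],0],[[0,0,0],[0,0,4],0],[[0,0,0],[0,0,2],0],[[0,0,0],[0,0,0],0]]}}

```text
t: 30.25
position: [0.6583, 0.1136, 0.2353]
orientation: [[-0.013, 0.009, 1.0], [0.001, 1.0, -0.009], [-1.0, 0.001, -0.013]]
ft_force: [0.4, 0.5, 0.4]
opening: 0.0434
```

Emit:
{"method": "step_arm", "body": {"series": [[[0,0,0],[0,0,0],0],[[0,0,0],[0,0,0],0],[[0,0,0],[0,0,0],0],[[0,0,0],[0,0,0],0],[[0,0,0],[0,0,0],0]]}}

```text
t: 30.67
position: [0.6532, 0.1143, 0.234]
orientation: [[-0.02, 0.008, 1.0], [0.001, 1.0, -0.008], [-1.0, 0.001, -0.02]]
ft_force: [-0.3, 0.1, -0.2]
opening: 0.0434
```

Run:
```python
from h import *
im=hood();s3=capture('scene');s2=capture('side')
b=bird('wrist',im,.06,.48,.68,.0,.34,.0005)
z=lambda q,w,h:cv2.resize(q,(w,h),interpolation=cv2.INTER_CUBIC)
U,V=proj('scene',(.59,.17,.05)).astype(int);u,v=proj('side',(.59,.17,.05)).astype(int)
bot=np.hstack([z(s2[v-45:v+45,u-50:u+50],333,300)[:, :],z(s3[V-45:V+45,U-50:U+50],333,300)])
top=z(b,666,300)
cv2.imwrite('pics/final.png',np.vstack([top,bot]))
show('scene',{'reagent_bottle':0,'dropper_bottle':0,'beaker':0,'vial_block':0,'pencil_cup':0,'stock_jar':0},.5)
```

```text
[653.2 114.3 234. ] pitch -1.1 [-0.3  0.1 -0.2] [-0.01 -0.02  0.05]
  x 528..544  y 30..66  area 499
  x 529..544  y 100..130  area 455
  x 535..550  y 201..243  area 518
  x 539..554  y 262..312  area 508
scene reagent_bottle [([331, 295], [784, -161], 0.85)]
scene dropper_bottle [([268, 188], [377, -9], 0.53)]
scene beaker [([385, 250], [793, 51], 0.62), ([387, 164], [574, 337], 0.62)]
scene vial_block [([416, 223], [794, 193], 0.6)]
scene pencil_cup [([415, 160], [628, 415], 0.92), ([334, 183], [509, 149], 0.7)]
scene stock_jar [([374, 174], [575, 267], 0.61), ([221, 332], [666, -423], 0.58)]
```

View pics/final.png

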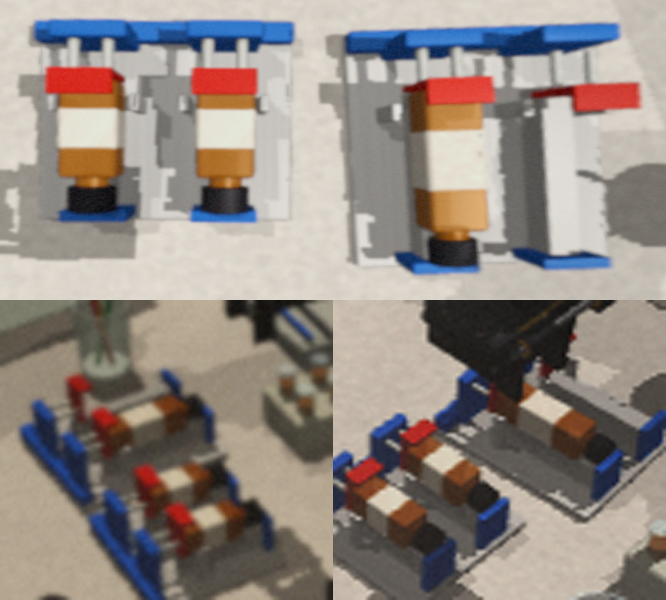

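All three bottles lie flat with the base under the hood and the cap behind the lip: shorts at (92,140) and (225,140), long at (450,165). The bystanders are where they were. Handing in.

```bash
python3 -c "
from cell import robot
print(robot.sign_off())"
```

```text
the job is handed in; nothing more can be done
None
```

All three bottles are clamped and the job is handed in at about 31 s on the robot's clock. The long one is in place 1 of the long rack, and the two short ones are in places 1 and 2 of the short rack.

**Final checks:**
- The last picture shows all three lying flat, base under the red hood and cap down behind the blue lip. The plates of the filled places stand about 6–8 mm back, against the 7 mm expected.
- The push against the plates read at most about 11.5 N on the wrist, well under the limits.
- The detector found the six round or block bystanders within about 10 mm of their first positions, which is its own scatter. It gave some stray second hits on the racks, which I took as false.
- I did not locate the spatula or the pink and turquoise look-alikes again at the end. The arm never gripped them.

**One disagreement:** the base-to-grip distance read from the wrist camera differed by 1–3 mm from what the plate contact showed. I went by the contact.

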